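# Load the wash basket and hold it over the parts washer

### The job

Pack the sprocket cluster and the clamp head side by side into the empty bay of the wash basket, both upright and flat on its floor, then lift the loaded basket by its handle over the splash guard. Finish while holding it: keep the basket level and still, lined up square and centred over the parts washer's mouth, long side along long side, so that it could be lowered straight in, with its underside about 20 mm above the rim and not touching the washer, while I fill the tank. Do not knock the guard, and leave the other things on the bench alone.

Things in the scene. Friction and masses are not known exactly. Their poses are not given: they have to be found in the camera images.
- basket: Loose steel wash basket: open tray 144 (x) x 172 (y) x 24 high; walls and floor 4 thick, a middle divider along y 16 thick, so two bays 60 (x) x 164 (y). The near bay (own -x) is empty, the other holds the hub. About 0.3 kg empty, 0.8 kg loaded, nearly balanced. Origin: centre of the underside; z up.
- basket_grip (a point): Centre of the handle's rubber sleeve, 88 above the basket's underside, over its centre. The sleeve is 12 (x) x 16 (z), 70 long along y; it sits on a bar along y between posts at the basket's two y ends, in the plane x = 0. Axes as the basket's.
- basket_bay (a point): Centre of the empty bay's floor: 38 to -x of the basket's centre, 4 above its underside. Axes as the basket's.
- hub: Bicycle hub already lying in the basket's far bay, axis along its own y, 140 long, two flanges 54 dia., barrel 36 dia.; stays in the basket. Origin: on its axis, mid-length (27 above the bay floor); it may roll a few mm.
- sprocket: Loose part to pack: round steel sprocket cluster 54 dia. x 26 high with a round upright tube 22 dia. on top of it, from 26 to 62 above the underside (take it by the tube). About 0.11 kg. Origin: centre of the underside; z up along the tube.
- clamp: Loose part to pack: oblong aluminium clamp head, 54 (x) x 94 (y) x 26 high, with a square upright stub 22 x 22 on the middle of it, sides parallel to the block's, from 26 to 62 above the underside (take it by the stub). About 0.13 kg. Origin: centre of the underside; z up, y along the long side.
- washer: Fixed open steel parts washer, dry, on the right of the guard: 210 (x) x 242 (y) x 90 high outside, walls 19 thick, so its mouth is 172 (x) x 204 (y). Origin: centre of the underside; long side along its y. Turned by up to 0.35 rad.
- washer_mouth (a point): Centre of the washer's mouth, level with its rim, 90 above the table; axes as the washer's.
- guard: Fixed upright aluminium splash guard between the basket and the washer: 420 long along x, 120 high, 4 thick (7 at the top edge), on a foot 24 wide. Origin: centre of the underside.
- tin: Bystander: small round steel tin, 45 dia. x 38 high, standing between the two loose parts. Origin: centre of the underside. Leave it alone.
- oil_bottle: Bystander: black plastic bottle, 44 dia. x 130 high, near the far edge. Origin: centre of the underside. Leave it alone.
- grease_jar: Bystander: white screw-top jar, 68 dia. x 65 high, near the far edge. Origin: centre of the underside. Leave it alone.
- spray_can: Bystander: bare metal can, 56 dia. x 170 high, beyond the washer. Origin: centre of the underside. Leave it alone.
- driver: Bystander: screwdriver lying flat on the robot's left. Origin: on its underside, near the middle. Leave it alone.
- mug: Bystander: white mug, 76 dia. x 85 high, on the right of the washer. Origin: centre of the underside. Leave it alone.
Things that resemble listed ones, but are neither listed nor needed, are in the scene too. Leave any blue or red look-alike of the clamp alone.

How it is judged (in metres and radians):
On the way, in this order (a step that is already met when the one before it is completed fails the run):
1. both parts stand in the basket's empty bay, let go, with the basket still on the bench (x of sprocket in the frame of basket between -0.046 and -0.03 m and y of sprocket in the frame of basket between -0.062 and 0.062 m and z of sprocket in the frame of basket between 0 and 0.009 m and angle between each of sprocket, clamp's own z axis and vertical below 0.2 rad and x of clamp in the frame of basket between -0.046 and -0.03 m and y of clamp in the frame of basket between -0.062 and 0.062 m and z of clamp in the frame of basket between 0 and 0.009 m and x of hub in the frame of basket between 0.028 and 0.048 m and y of hub in the frame of basket between -0.02 and 0.02 m and z of hub in the frame of basket between 0.02 and 0.042 m and height (world z) of basket below 0.006 m and contact force between the fingers and sprocket below 0.1 N and contact force between the fingers and clamp below 0.1 N), for 0.1 s.
2. the loaded basket passes over the splash guard (height (world z) of basket above 0.121 m and y of basket in the frame of guard between -0.06 and 0.06 m and x of basket in the frame of guard between -0.21 and 0.21 m), for 0.05 s.
At the end, for the whole second after the job is handed in: Both parts upright on the near bay's floor, hub in the far bay; basket held by the fingers, still, level and square to the washer within 0.12 rad, its centre within 12 mm of the mouth's, its underside 5 to 36 mm above the rim, touching neither washer nor guard (x of sprocket in the frame of basket between -0.046 and -0.03 m and y of sprocket in the frame of basket between -0.062 and 0.062 m and z of sprocket in the frame of basket between 0 and 0.009 m and angle between each of sprocket, clamp's own z axis and vertical below 0.2 rad and x of clamp in the frame of basket between -0.046 and -0.03 m and y of clamp in the frame of basket between -0.062 and 0.062 m and z of clamp in the frame of basket between 0 and 0.009 m and x of hub in the frame of basket between 0.028 and 0.048 m and y of hub in the frame of basket between -0.02 and 0.02 m and z of hub in the frame of basket between 0.02 and 0.042 m and horizontal distance between basket and washer_mouth below 0.012 m and z of basket in the frame of washer_mouth between 0.005 and 0.036 m and angle between the y axis of basket and the y axis of washer, either way round below 0.12 rad and angle between basket's own z axis and vertical below 0.12 rad and linear speed of basket below 0.02 m/s and contact force between the fingers and basket above 1 N and contact force between basket and washer below 0.1 N and contact force between basket and guard below 0.1 N and contact force between the arm and washer below 0.5 N); the arm keeps its last pose, push and grip.
It fails at once if the basket or the arm hits the splash guard (over 2 N) (contact force between any of basket, the arm and guard above 2 N).
It fails at once if the basket touches the washer (over 1 N) (contact force between basket and washer above 1 N).
It fails at once if a bystander is moved more than 30 mm (distance of any of tin, oil_bottle, grease_jar, spray_can, driver, mug from where it was at the start of the episode above 0.03 m).
It also fails if it takes over 72 s, if anything falls off the work surface, if the arm or the gripper's body presses on something with over 40 N, if the wrist force passes 120 N, or if a joint passes its speed limit or range.

### The arm

A 6-joint arm with a two-finger parallel gripper is mounted at the origin on the work surface. World frame = base frame: x ahead of the robot, y to its left, z up, the work surface at z = 0. Lengths are in mm, angles in rad, forces in N, time in s.
With the tool pointing down it reaches from about 150 to 775 mm from the base axis. Payload 6.1 kg.
Tool frame: the origin (TCP) lies midway between the tips of the shut fingers; the grasp point (between the pads) lies manip.hold_point_z behind it (manip.hold_point_z is the distance from the TCP to the grasp point, in mm); x points along the fingers, y is the direction in which the jaws open and shut, and the axes are right-handed (so a half turn about x gives the same grasp; the last joint's range is limited). The gripper opens to 85 mm and grips with 20 to 120 N. Pads are 22 mm wide; open, the fingers measure 114 mm over their backs; the gripper's body (76 mm by 85 mm) begins 54 mm behind the grasp point. The pads swing forward as they close: fully open they stand 13 mm farther back than shut.
Start: joints at [-1.245, 0.126, -0.04, 1.405, 0, 1.571], TCP at [168.028, -497.368, 231.295] pointing down, gripper open.
Joint ranges: [-2.72, 2.72], [-0.95, 1.95], [-1.27, 1.35], [-1.78, 2.02], [-1.46, 1.47], [-3.14, 3.14]. Speed limits (rad/s): [2.39, 2.39, 3.01, 3.14, 3.14, 3.14].

### API

Orientations are given as a unit quaternion [x, y, z, w].
In Python, from rig import manip gives the robot as it stands. The module is installed in compiled form; this text tells all that it offers.
- The arm moves only by the shell command python3 -m jog 'ROWS' [OPENING] [FORCE]. ROWS is JSON, a list of rows, each an object of numbers: "x", "y", "z": the shift along the tool's x, y, z in mm; "rx", "ry", "rz": the turn, a rotation vector about the tool's x, y, z in rad. In form: [{"x": .., "y": .., "z": .., "rx": .., "ry": .., "rz": ..}, ...]. A call has 1 to 8 rows; each row shifts and turns the pose as measured when the row begins, along the tool's axes as they then stand; what a row does not reach is not made up. A row lasts 1/10 s, in which the tool goes at most 50 mm and 8.59 degrees, less where a joint would pass 70% of its speed; a pose out of reach is approached as far as the arm can. A call is refused whole if a number of a shift passes 50 or a number of a turn 0.15, either way. A call with a gripper value outside its range is refused whole. OPENING is the gripper's target within -1 to 1 (shut at 1, half-way at 0, fully open at -1), set as the call begins (- or left out, the last holds). The fingers move at their own pace and stop on an object; FORCE is the grip in N (left out, the last holds). Time passes only in rows, so rows that do not move let the fingers close. It gives the time, the measured TCP pose, the force and the opening at its end, in the units of the state.
- manip.get_obs(): the state, without advancing time (a new reading comes with each control period).
- manip.read_camera(name): name is "side" or "top" or "wrist"; returns the picture (400x640x3 uint8, blue, green, red); there is no depth.
- manip.get_calibration(name): a dict with "camera_matrix" (3x3 intrinsics, pixels), "k1" (the pictures are not rectified: a ray, as slopes to the right and down, at radius r is drawn at 1 + k1 r^2 times it, then the intrinsics apply), "world_from_camera" (4x4, takes a point from camera to world coordinates); the wrist camera has in their place "tool_from_camera" (4x4, takes a point from camera to tool coordinates, whose origin is the TCP and whose axes are the tool frame's). Camera axes: x right, y up, looking along -z (the intrinsics and any distortion apply to the point x, -y, -z); pixel columns grow to the right and rows downward; lengths in mm; the calibration is good to about 2 mm. A picture is of the moment at which its call begins: read the wrist's pose just before it. get_calibration takes no time and is no camera call.
- manip.close_job(): hands the job in, once; it reports no verdict.
The state is a dict: "t": time; "joint_positions": joint angles; "qvel": joint speeds; "joint_efforts": joint torques, N m; "ee_pos": TCP position; "tcp_rot": TCP orientation; "wrist_force": force on the tool from outside, world axes, zero at the start; "torque": the same for the moment, N m; "finger_gap": finger opening in mm.
Only numpy, scipy, OpenCV 4.12 (cv2) and the standard library are available. Lean on these libraries where they do the work, as an engineer would, in place of code of your own. Each camera call takes 0.05 s, during which the arm holds its last target.

## Working session

There is one attempt and no reset: what is moved stays moved. The work goes in short steps, Python scripts to look and compute and a shell command to move; the robot and the scene stay as the last step left them, time stands still between calls to the robot, and variables do not carry over. Pictures are saved under pics/ and viewed, and the job is handed in when it is done.

```bash
mkdir -p pics; python3 - <<'E'
from rig import manip
import cv2,json,numpy as np
np.set_printoptions(suppress=True,precision=4)
print(manip.get_obs()); print(manip.hold_point_z)
for n in ["side","top","wrist"]:
    print(n,manip.get_calibration(n))
    cv2.imwrite(f"pics/{n}0.png",manip.read_camera(n))
E
```

```text
{'t': 0.0, 'joint_positions': array([-1.245 ,  0.1264, -0.0406,  1.4054,  0.    ,  1.5708]), 'qvel': array([ 0.0005, -0.0012, -0.0009, -0.0006, -0.0011, -0.0003]), 'joint_efforts': array([  0.0014, -43.5916,  35.2922,   0.0175,   0.    ,   0.    ]), 'ee_pos': array([ 167.8945, -496.9707,  230.5185]), 'tcp_rot': array([-0.6977, -0.1153,  0.6978, -0.1141]), 'wrist_force': array([-0.4574, -0.2577,  0.2471]), 'torque': array([ 0.0354, -0.0039, -0.0117]), 'finger_gap': 85.45765223567486}
18.700000000000003
side {'camera_matrix': array([[439.2734,   0.    , 323.436 ],
       [  0.    , 439.2734, 204.5647],
       [  0.    ,   0.    ,   1.    ]]), 'k1': 0.03264942976119727, 'world_from_camera': array([[ -0.9245,   0.2009,  -0.3239, 141.9216],
       [ -0.3809,  -0.5139,   0.7686, 966.5703],
       [ -0.012 ,   0.834 ,   0.5517, 770.3319],
       [  0.    ,   0.    ,   0.    ,   1.    ]])}
top {'camera_matrix': array([[366.844 ,   0.    , 311.2598],
       [  0.    , 366.844 , 200.4184],
       [  0.    ,   0.    ,   1.    ]]), 'k1': -0.06086964674533063, 'world_from_camera': array([[   0.0043,    0.9816,   -0.1909,  320.3549],
       [  -0.9999,    0.0013,   -0.0158,  -19.1396],
       [  -0.0153,    0.191 ,    0.9815, 1291.3065],
       [   0.    ,    0.    ,    0.    ,    1.    ]])}
wrist {'camera_matrix': array([[345.5849,   0.    , 318.4504],
       [  0.    , 345.5849, 206.428 ],
       [  0.    ,   0.    ,   1.    ]]), 'k1': -0.023960620230547, 'tool_from_camera': array([[  -0.001 ,    0.3025,   -0.9532, -143.294 ],
       [   1.    ,    0.0005,   -0.0009,    0.0974],
       [   0.0002,   -0.9532,   -0.3025,  -76.7854],
       [   0.    ,    0.    ,    0.    ,    1.    ]])}
```

View pics/side0.png

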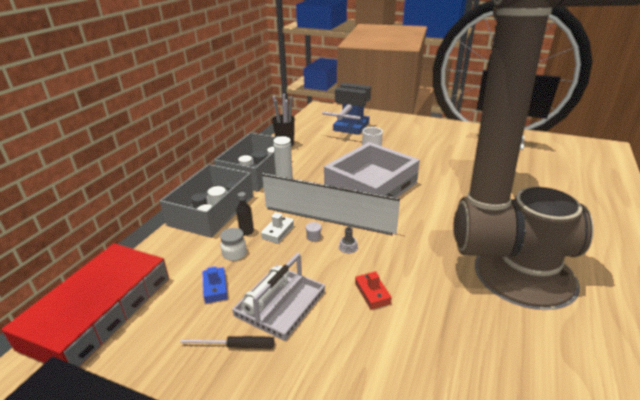

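View pics/top0.png

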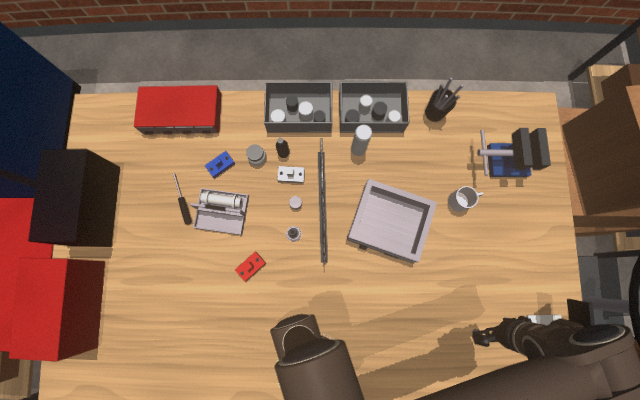

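View pics/wrist0.png

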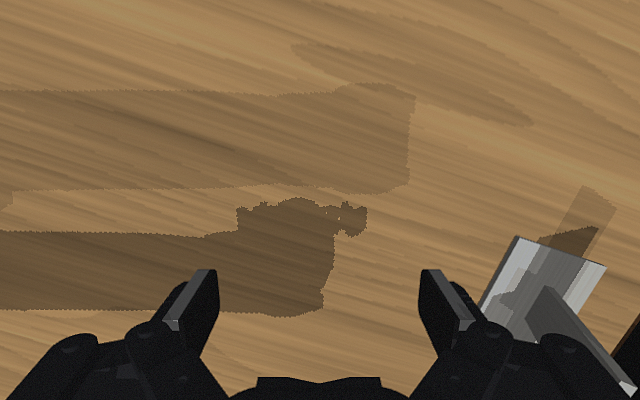

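```bash
cat > h.py <<'E'
from rig import manip
import numpy as np, cv2
from scipy.spatial.transform import Rotation as R
np.set_printoptions(suppress=True,precision=3)
def T(cam,obs=None):
    c=manip.get_calibration(cam)
    if cam!='wrist': return c,np.array(c['world_from_camera'])
    t=np.eye(4); t[:3,:3]=R.from_quat(obs['tcp_rot']).as_matrix(); t[:3,3]=obs['ee_pos']
    return c,t@np.array(c['tool_from_camera'])
def ray(cam,px,obs=None):
    c,t=T(cam,obs); K=np.array(c['camera_matrix']); 
    u=cv2.undistortPoints(np.array([[px]],float),K,np.array([c['k1'],0,0,0.]))[0,0]
    d=t[:3,:3]@np.array([u[0],-u[1],-1]); return t[:3,3],d/np.linalg.norm(d)
def at(cam,px,z,obs=None):
    o,d=ray(cam,px,obs); return o+d*(z-o[2])/d[2]
def tri(*rs):
    A=np.zeros((3,3));b=np.zeros(3)
    for o,d in rs:
        P=np.eye(3)-np.outer(d,d);A+=P;b+=P@o
    x=np.linalg.solve(A,b); return x,[float(np.linalg.norm((np.eye(3)-np.outer(d,d))@(x-o))) for o,d in rs]
def proj(cam,p,obs=None):
    c,t=T(cam,obs); q=np.linalg.inv(t)@np.append(p,1); s=np.array([q[0],-q[1]])/-q[2]
    s=s*(1+c['k1']*(s@s)); K=np.array(c['camera_matrix']); return K[:2,:2]@s+K[:2,2]
def crop(img,x0,y0,x1,y1,k,name):
    cv2.imwrite('pics/'+name,cv2.resize(img[y0:y1,x0:x1],None,fx=k,fy=k,interpolation=cv2.INTER_CUBIC))
def wpic(name):
    o=manip.get_obs(); im=manip.read_camera('wrist'); cv2.imwrite('pics/'+name+'.png',im)
    import pickle; pickle.dump(o,open('pics/'+name+'.pkl','wb')); print(o['ee_pos'],o['tcp_rot'],o['finger_gap'],o['t']); return o,im
def obs(name):
    import pickle; return pickle.load(open('pics/'+name+'.pkl','rb'))
E
python3 - <<'E'
from h import *
t=cv2.imread('pics/top0.png'); s=cv2.imread('pics/side0.png')
crop(t,165,130,325,250,5,'tc1.png'); crop(t,325,150,445,270,5,'tc2.png'); crop(s,195,190,395,340,4,'sc1.png'); crop(s,310,130,430,210,6,'sc2.png')
print(R.from_quat(manip.get_obs()['tcp_rot']).as_matrix())
E
```

```text
[[-0.     0.32  -0.947]
 [ 0.001 -0.947 -0.32 ]
 [-1.    -0.001 -0.   ]]
```

View pics/tc1.png

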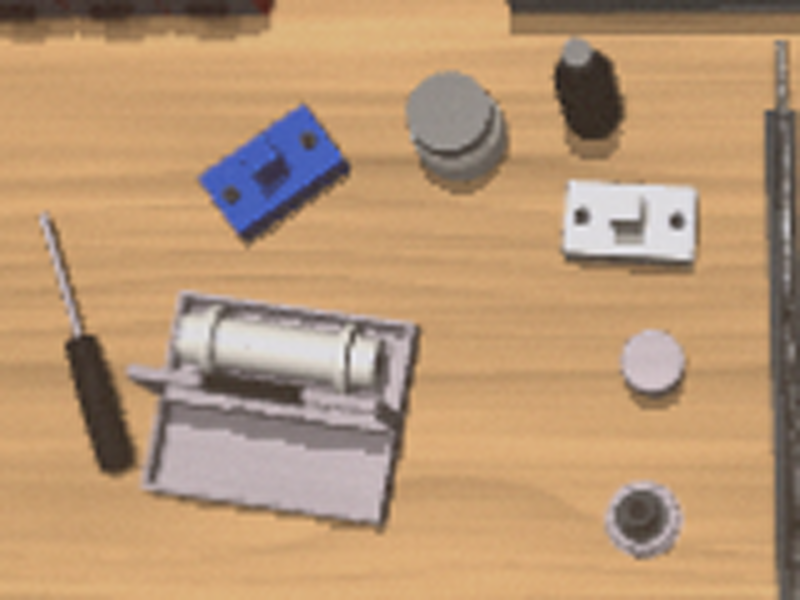

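View pics/sc1.png

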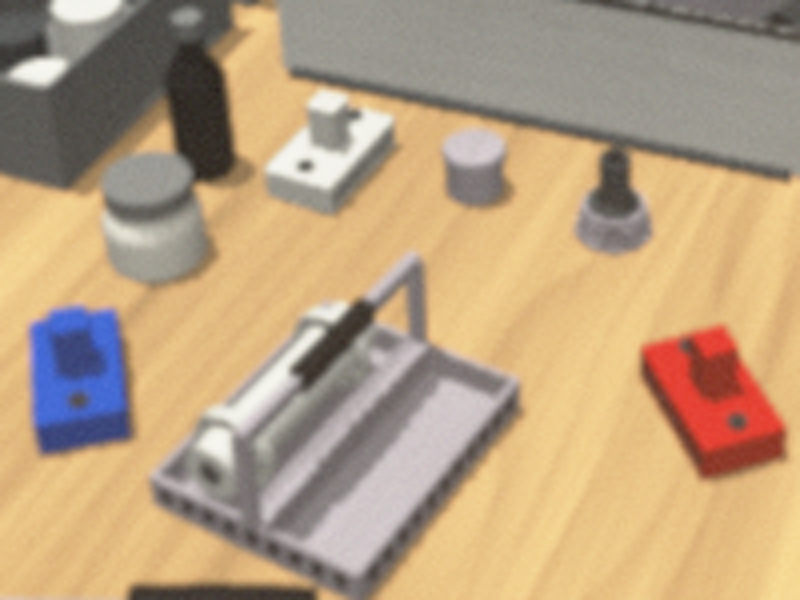

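View pics/tc2.png

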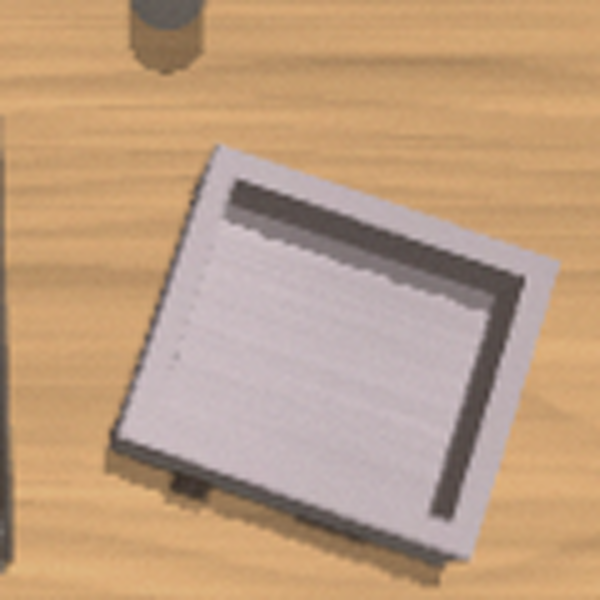

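View pics/sc2.png

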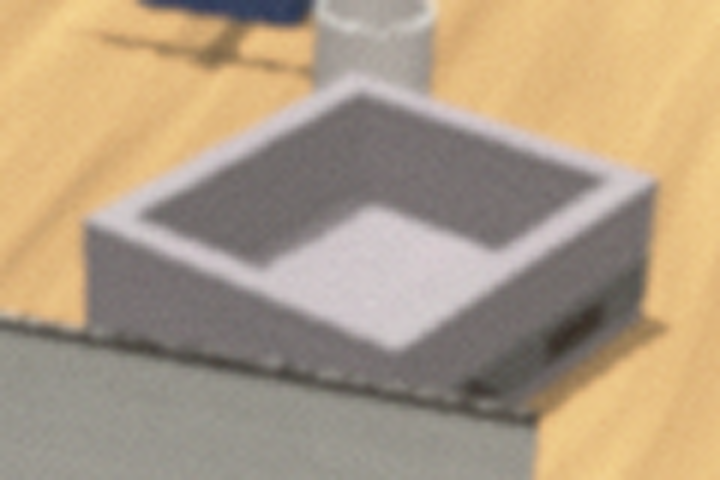

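```bash
python3 - <<'E'
from h import *
f=lambda u,v,x0,y0,k:((u+.5)/k-.5+x0,(v+.5)/k-.5+y0)
t1=lambda u,v:f(u,v,165,130,5); s1=lambda u,v:f(u,v,195,190,4); t2=lambda u,v:f(u,v,325,150,5); s2=lambda u,v:f(u,v,310,130,6)
def two(n,a,b): print(n,*tri(ray('top',a),ray('side',b)))
two('tube top',t1(641,514),s1(616,153))
two('stub top',t1(628,209),s1(330,98))
two('clampcornA far-right?',t1(567,182),s1(268,168+5))
two('handle sleeve mid',t1(252,390),s1(335,343))
two('guard end near top',(324.5,262.5),s1(793,175))
bc=[at('top',t1(*p),24) for p in [(180,293),(420,325),(383,528),(145,490)]]
print('basket',np.array(bc),np.mean(bc,0))
e=[bc[1]-bc[0],bc[2]-bc[3],bc[0]-bc[3],bc[1]-bc[2]]
for v in e: print(np.linalg.norm(v),np.arctan2(v[1],v[0]))
w=[at('top',t2(*p),90) for p in [(218,145),(560,263),(467,560),(113,438)]]
print('washer',np.array(w),np.mean(w,0))
for a,b in [(0,1),(3,2),(0,3),(1,2)]:
    v=w[b]-w[a]; print(np.linalg.norm(v),np.arctan2(v[1],v[0]))
two('w0 lefttop',t2(218,145),s2(88,222)); two('w1',t2(560,263),s2(360,75)); two('w2',t2(467,560),s2(655,183))
g=lambda p,z:at('top',p,z)
print('guard',g((321.5,139),120),g((324.5,262),120))
c=[at('top',t1(*p),26) for p in [(567,182),(695,188),(693,260),(565,253)]]
print('clamp',np.array(c),np.mean(c,0))
print('tin',at('top',t1(653,362),38),'sprk base',at('top',t1(645,520),26), 'stub',at('top',t1(628,209),62))
E
```

```text
tube top [449.974  62.218  63.422] [0.2425981392209927, 0.24259813922106485]
stub top [661.293  74.001  62.89 ] [0.5417531330339812, 0.5417531330340437]
clampcornA far-right? [691.197 120.832  21.73 ] [2.263002313965138, 2.263002313965514]
handle sleeve mid [527.963 322.643  88.629] [1.4256386288113343, 1.4256386288114393]
guard end near top [351.692 -45.436  -3.785] [0.16725762210022913, 0.1672576221002399]
basket [[610.928 397.685  24.   ]
 [587.622 223.614  24.   ]
 [443.414 244.273  24.   ]
 [469.141 413.907  24.   ]] [527.776 319.87   24.   ]
175.62437636533912 -1.7038942960669428
171.57364729198724 -1.7213077848039937
142.71227447036858 -0.1139144332492206
145.67971588191855 -0.14229075379603287
washer [[ 629.295 -191.558   90.   ]
 [ 548.564 -418.469   90.   ]
 [ 352.631 -346.463   90.   ]
 [ 431.627 -117.92    90.   ]] [ 490.529 -268.602   90.   ]
240.84414685232198 -1.9126141753750805
241.8104576707994 -1.9035938348503971
210.93834082771724 2.78498584828457
208.7452970593867 2.7894128482453637
w0 lefttop [ 627.802 -192.475   87.34 ] [2.1936650245728915, 2.193665024572786]
w1 [ 546.391 -419.946   87.134] [2.7486259736372087, 2.748625973637293]
w2 [ 352.057 -347.565   86.385] [0.6803538165988269, 0.6803538165989098]
guard [758.965 -33.853 120.   ] [350.406 -42.897 120.   ]
clamp [[692.178 121.15   26.   ]
 [687.639  29.189  26.   ]
 [634.561  30.16   26.   ]
 [639.676 121.398  26.   ]] [663.513  75.474  26.   ]
tin [558.492  56.927  38.   ] sprk base [449.528  61.811  26.   ] stub [662.074  74.247  62.   ]
```

```bash
python3 - <<'E'
from h import *
f=lambda u,v,x0,y0,k:((u+.5)/k-.5+x0,(v+.5)/k-.5+y0)
t1=lambda u,v:f(u,v,165,130,5); s1=lambda u,v:f(u,v,195,190,4)
print('bottle top',at('top',t1(577,50),130),tri(ray('top',t1(577,50)),ray('side',s1(186,16))))
print('bottle base near edge',at('top',t1(596,142),0), at('side',s1(208,178),0))
print('jar',at('top',t1(450,112),65))
for p in [(133,373),(398,412)]: print('handle end',at('top',t1(*p),88))
a,b=at('top',t1(205,383),92),at('top',t1(302,397),92); print('sleeve',a,b,(a+b)/2,np.arctan2(-(a-b)[0],(a-b)[1]))
print('mug etc')
t=cv2.imread('pics/top0.png'); s=cv2.imread('pics/side0.png')
crop(t,265,155,315,195,14,'cl_t.png')
E
```

```text
bottle top [753.38 105.03 130.  ] (array([752.532, 104.662, 128.785]), [1.2990802734312168, 1.299080273430902])
bottle base near edge [730.362 103.345  -0.   ] [742.06 117.47   0.  ]
jar [731.962 200.456  65.   ]
handle end [540.9   405.408  88.   ]
handle end [514.762 223.946  88.   ]
sleeve [533.444 354.393  92.   ] [524.087 288.139  92.   ] [528.766 321.266  92.   ] -0.14029945312486475
mug etc
```

View pics/cl_t.png

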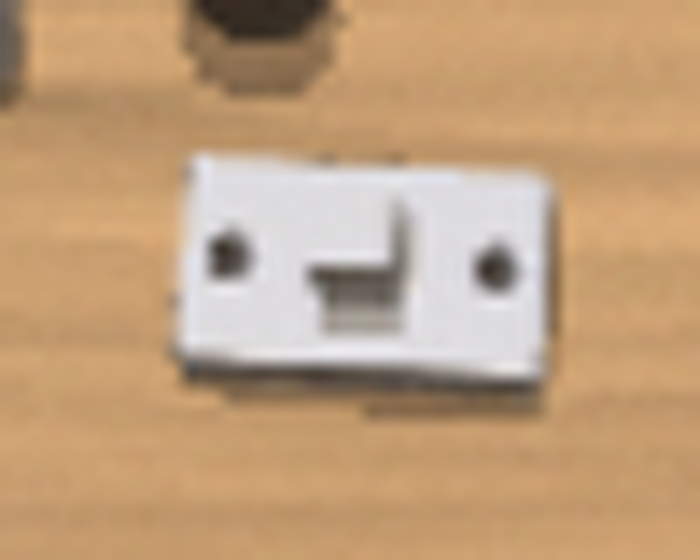

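```bash
cat >> h.py <<'E'
def go(p,yaw=None,tilt=True):
    """tool-frame shift and turn to reach TCP p with tool x down, tool y at world angle yaw"""
    o=manip.get_obs(); M=R.from_quat(o['tcp_rot']).as_matrix(); e=o['ee_pos']
    print('t %.2f'%o['t'],'tcp',e,'yaw_y %.3f'%np.arctan2(M[1,1],M[0,1]),'gap %.1f'%o['finger_gap'],'F',o['wrist_force'],'q',o['joint_positions'])
    print('shift in present axes',M.T@(np.array(p)-e))
    if yaw is not None:
        x=np.array([0,0,-1.]);y=np.array([np.cos(yaw),np.sin(yaw),0]);z=np.cross(x,y);W=np.stack([x,y,z],1)
        print('rotvec',R.from_matrix(M.T@W).as_rotvec(),'shift in target axes',W.T@(np.array(p)-e))
E
python3 -m jog '[{"y":-34,"z":-34},{"y":-34,"z":-34},{"y":-34,"z":-34},{"y":-34,"z":-34},{"y":-34,"z":-34},{"y":-34,"z":-34},{"y":-34,"z":-34},{"y":-34,"z":-34}]' -1 60
python3 -c "
from h import *
go([450,62,130],1.43)"
```

```text
t 0.15 tcp [ 167.934 -497.105  230.7  ] yaw_y -1.245 gap 85.2 F [ 0.235 -0.455  0.591] q [-1.245  0.126 -0.04   1.405  0.     1.571]
shift in present axes [ 101.244 -439.31  -446.157]
rotvec [-2.675 -0.002  0.   ] shift in target axes [100.7   593.155 200.815]invalid input
```

```bash
python3 -m jog '[{"x":0,"y":-34,"z":-34,"rx":0,"ry":0,"rz":0},{"x":0,"y":-34,"z":-34,"rx":0,"ry":0,"rz":0},{"x":0,"y":-34,"z":-34,"rx":0,"ry":0,"rz":0},{"x":0,"y":-34,"z":-34,"rx":0,"ry":0,"rz":0},{"x":0,"y":-34,"z":-34,"rx":0,"ry":0,"rz":0},{"x":0,"y":-34,"z":-34,"rx":0,"ry":0,"rz":0}]' -1 60
python3 -c "
from h import *
go([450,62,130],1.43)"
```

```text
t: 0.75
ee_pos: [297.5, -234.7, 227.5]
tcp_rot: [-0.698, -0.112, 0.699, -0.109]
wrist_force: [1.8, 0.3, 1.6]
finger_gap: 85.2
t 0.75 tcp [ 297.522 -234.697  227.497] yaw_y -1.257 gap 85.2 F [1.819 0.305 1.62 ] q [-0.67  -0.146 -0.317  1.405  0.002  2.158]
shift in present axes [  98.528 -234.712 -236.616]
rotvec [-2.687 -0.006  0.002] shift in target axes [ 97.497 315.159 109.333]
```

```bash
python3 -m jog '[{"x":0,"y":-34,"z":-34,"rx":0,"ry":0,"rz":0},{"x":0,"y":-34,"z":-34,"rx":0,"ry":0,"rz":0},{"x":0,"y":-34,"z":-34,"rx":0,"ry":0,"rz":0},{"x":0,"y":-34,"z":-34,"rx":0,"ry":0,"rz":0},{"x":0,"y":-34,"z":-34,"rx":0,"ry":0,"rz":0},{"x":0,"y":-34,"z":-34,"rx":0,"ry":0,"rz":0},{"x":0,"y":-20,"z":-20,"rx":-0.15,"ry":0,"rz":0},{"x":0,"y":0,"z":0,"rx":-0.15,"ry":0,"rz":0}]'
python3 -m jog '[{"x":0,"y":0,"z":0,"rx":-0.15,"ry":0,"rz":0},{"x":0,"y":0,"z":0,"rx":-0.15,"ry":0,"rz":0},{"x":0,"y":0,"z":0,"rx":-0.15,"ry":0,"rz":0},{"x":0,"y":0,"z":0,"rx":-0.15,"ry":0,"rz":0},{"x":0,"y":0,"z":0,"rx":-0.15,"ry":0,"rz":0},{"x":0,"y":0,"z":0,"rx":-0.15,"ry":0,"rz":0},{"x":0,"y":0,"z":0,"rx":-0.15,"ry":0,"rz":0},{"x":0,"y":0,"z":0,"rx":-0.15,"ry":0,"rz":0}]'
python3 -m jog '[{"x":0,"y":0,"z":0,"rx":-0.15,"ry":0,"rz":0},{"x":0,"y":0,"z":0,"rx":-0.15,"ry":0,"rz":0},{"x":0,"y":0,"z":0,"rx":-0.15,"ry":0,"rz":0},{"x":0,"y":0,"z":0,"rx":-0.15,"ry":0,"rz":0},{"x":0,"y":0,"z":0,"rx":-0.15,"ry":0,"rz":0},{"x":0,"y":0,"z":0,"rx":-0.15,"ry":0,"rz":0},{"x":0,"y":0,"z":0,"rx":-0.15,"ry":0,"rz":0},{"x":0,"y":0,"z":0,"rx":-0.1,"ry":0,"rz":0}]'
python3 -c "
from h import *
go([450,62,130],1.43)"
```

```text
t: 1.55
ee_pos: [445.2, 65.3, 227.7]
tcp_rot: [0.674, 0.218, -0.673, 0.215]
wrist_force: [-0.2, -0.8, 0.4]
finger_gap: 85.7
t: 2.35
ee_pos: [444.1, 67.8, 224.8]
tcp_rot: [0.434, 0.56, -0.435, 0.556]
wrist_force: [-0.1, 1.0, -0.0]
finger_gap: 85.3
t: 3.15
ee_pos: [442.5, 67.6, 222.6]
tcp_rot: [0.06, 0.708, -0.059, 0.701]
wrist_force: [0.5, 0.1, -0.3]
finger_gap: 85.4
t 3.15 tcp [442.532  67.6   222.593] yaw_y 1.403 gap 85.4 F [ 0.47   0.149 -0.32 ] q [ 0.149 -0.012 -0.205  1.387  0.004  0.317]
shift in present axes [92.496 -4.353  9.283]
rotvec [-0.027 -0.011 -0.001] shift in target axes [92.593 -4.496  8.18 ]
```

```bash
python3 -c "
from h import *
wpic('w1')"
python3 -m jog '[{"x":42,"y":-2,"z":4,"rx":-0.03,"ry":-0.01,"rz":0},{"x":40,"y":-2,"z":4,"rx":0,"ry":0,"rz":0},{"x":15,"y":0,"z":0,"rx":0,"ry":0,"rz":0},{"x":0,"y":0,"z":0,"rx":0,"ry":0,"rz":0}]'
python3 -c "
from h import *
wpic('w2')"
```

```text
[442.532  67.6   222.593] [ 0.06   0.708 -0.059  0.701] 85.37850362441945 3.15
t: 3.6
ee_pos: [450.1, 62.6, 123.0]
tcp_rot: [0.05, 0.705, -0.049, 0.706]
wrist_force: [0.4, 0.1, 0.2]
finger_gap: 85.5
[450.09   62.577 123.031] [ 0.05   0.705 -0.049  0.706] 85.50810778696153 3.6
```

View pics/w1.png

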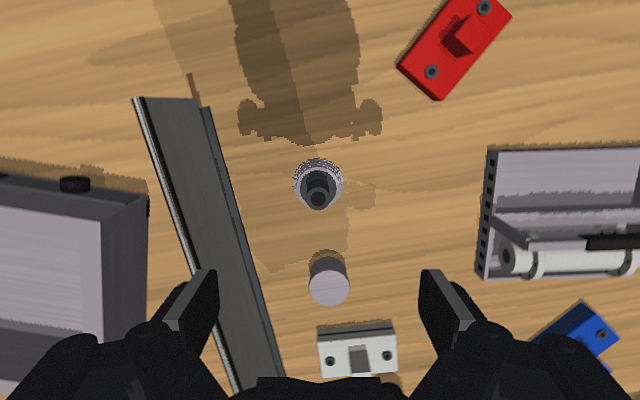

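View pics/w2.png

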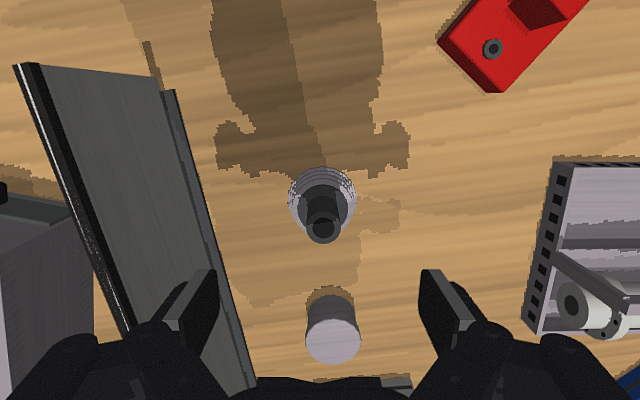

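```bash
python3 -c "
from h import *
a,b=obs('w1'),obs('w2')
i=cv2.imread('pics/w2.png');crop(i,270,150,370,270,6,'w2c.png')
print(tri(ray('wrist',(318.5,198),a),ray('wrist',(322,229),b)))
print(at('wrist',(318.5,198),62,a),at('wrist',(322,229),62,b),at('top',(293,232.6),62))
go([450,62,30],1.433)
"
```

```text
(array([448.395,  65.312,  72.308]), [0.8214829004635141, 0.8214829004634877])
[451.209  65.653  62.   ] [452.474  64.041  62.   ] [449.215  61.57   62.   ]
t 3.65 tcp [450.427  62.619 124.   ] yaw_y 1.430 gap 85.4 F [-0.661 -1.52  -0.294] q [ 0.137  0.014 -0.396  1.157  0.001  0.278]
shift in present axes [93.997 -0.853 -0.598]
rotvec [-0.003  0.003 -0.002] shift in target axes [94.    -0.672 -0.338]
```

View pics/w2c.png

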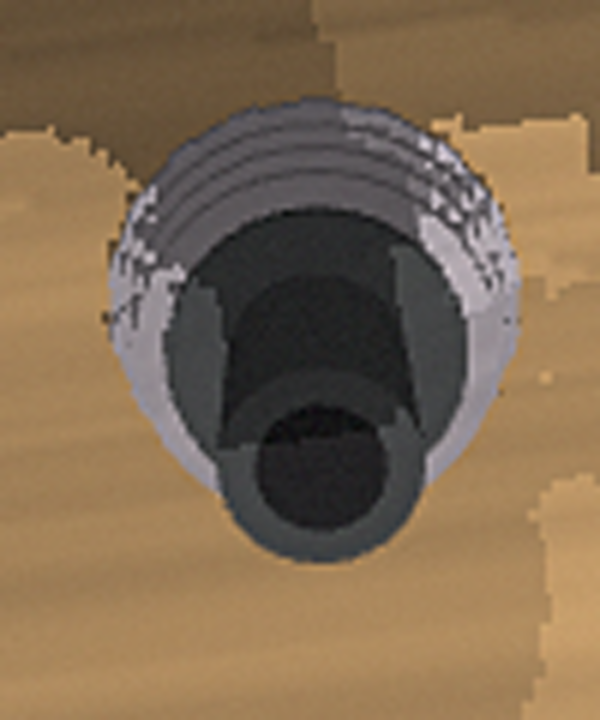

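```bash
python3 -m jog '[{"x":40,"y":0,"z":1,"rx":0,"ry":0,"rz":0},{"x":35,"y":0,"z":0,"rx":0,"ry":0,"rz":0},{"x":15,"y":0,"z":0,"rx":0,"ry":0,"rz":0},{"x":0,"y":0,"z":0,"rx":0,"ry":0,"rz":0}]'
python3 -c "
from h import *
go([451,63,31],1.433)
wpic('w3')"
```

```text
t: 4.05
ee_pos: [456.4, 63.4, 37.4]
tcp_rot: [0.052, 0.701, -0.05, 0.71]
wrist_force: [-0.7, -0.6, 0.4]
finger_gap: 85.4
t 4.05 tcp [456.447  63.419  37.358] yaw_y 1.426 gap 85.4 F [-0.674 -0.58   0.371] q [ 0.137  0.074 -0.534  0.95   0.001  0.282]
shift in present axes [ 6.287 -1.229 -5.406]
rotvec [-0.007  0.012 -0.005] shift in target axes [ 6.358 -1.163 -5.338]
[456.447  63.419  37.358] [ 0.052  0.701 -0.05   0.71 ] 85.38587408630013 4.05
```

View pics/w3.png

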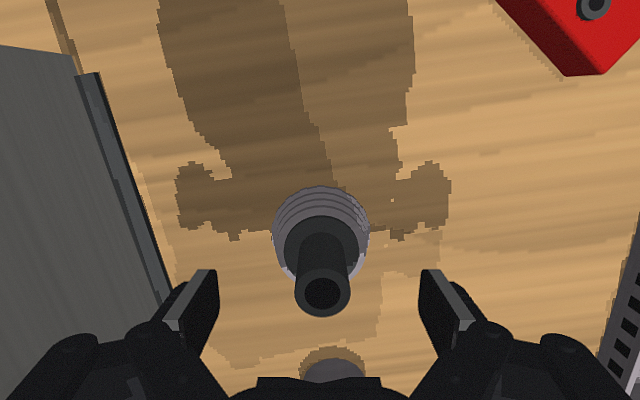

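```bash
python3 -c "
from h import *
c=obs('w3'); print(at('wrist',(322,291),62,c), tri(ray('wrist',(318.5,198),obs('w1')),ray('wrist',(323.6,227.4),obs('w2')),ray('wrist',(322,291),c)))
"
python3 -m jog '[{"x":6,"y":-1,"z":-4,"rx":-0.007,"ry":0.012,"rz":-0.005},{"x":0,"y":0,"z":0,"rx":0,"ry":0,"rz":0}]'
python3 -c "
from h import *
go([452,63,31],1.433)"
```

```text
[450.777  65.026  62.   ] (array([451.784,  65.215,  60.605]), [0.40710734487880545, 0.29779679295205935, 0.3195125676291008])
t: 4.3
ee_pos: [454.9, 63.4, 35.1]
tcp_rot: [0.049, 0.704, -0.048, 0.707]
wrist_force: [-1.0, -0.3, 0.2]
finger_gap: 85.3
t 4.30 tcp [454.895  63.403  35.091] yaw_y 1.433 gap 85.3 F [-1.004 -0.322  0.19 ] q [ 0.139  0.079 -0.533  0.953 -0.001  0.276]
shift in present axes [ 4.077 -0.799 -2.831]
rotvec [ 0.     0.005 -0.001] shift in target axes [ 4.091 -0.797 -2.813]
```

```bash
python3 -m jog '[{"x":6,"y":0,"z":-5,"rx":0,"ry":0.005,"rz":0},{"x":0,"y":0,"z":0,"rx":0,"ry":0,"rz":0},{"x":0,"y":0,"z":0,"rx":0,"ry":0,"rz":0}]'
python3 -m jog '[{"x":0,"y":0,"z":0,"rx":0,"ry":0,"rz":0},{"x":0,"y":0,"z":0,"rx":0,"ry":0,"rz":0},{"x":0,"y":0,"z":0,"rx":0,"ry":0,"rz":0},{"x":0,"y":0,"z":0,"rx":0,"ry":0,"rz":0},{"x":0,"y":0,"z":0,"rx":0,"ry":0,"rz":0},{"x":0,"y":0,"z":0,"rx":0,"ry":0,"rz":0}]' 1 40
python3 -c "
from h import *
go([452,63,31],1.433); wpic('w4')"
```

```text
t: 4.6
ee_pos: [451.3, 64.4, 30.9]
tcp_rot: [0.049, 0.704, -0.048, 0.706]
wrist_force: [0.2, -0.3, 0.4]
finger_gap: 85.1
t: 5.2
ee_pos: [451.6, 64.5, 31.4]
tcp_rot: [0.049, 0.704, -0.048, 0.707]
wrist_force: [-1.4, -0.2, -0.1]
finger_gap: 20.9
t 5.20 tcp [451.563  64.474  31.421] yaw_y 1.433 gap 20.9 F [-1.378 -0.206 -0.08 ] q [ 0.141  0.077 -0.545  0.945  0.001  0.279]
shift in present axes [ 0.421 -1.401  0.634]
rotvec [-0.     0.004 -0.002] shift in target axes [ 0.421 -1.4    0.635]
[451.563  64.474  31.421] [ 0.049  0.704 -0.048  0.707] 20.9165035090535 5.2
```

View pics/w4.png

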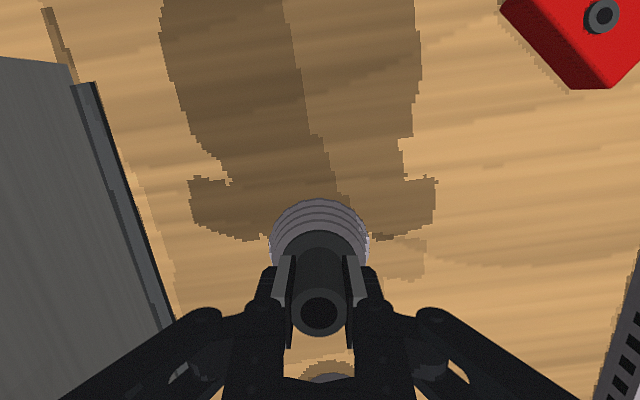

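```bash
python3 -c "
from h import *
c=obs('w4'); p=at('wrist',(319,312),62,c); M=R.from_quat(c['tcp_rot']).as_matrix(); print(p,M.T@(p-c['ee_pos']))
"
python3 -m jog '[{"x":-45,"y":0,"z":0,"rx":0,"ry":0,"rz":0},{"x":-45,"y":0,"z":0,"rx":0,"ry":0,"rz":0},{"x":-45,"y":0,"z":0,"rx":0,"ry":0,"rz":0},{"x":-35,"y":0,"z":0,"rx":0,"ry":0,"rz":0},{"x":0,"y":0,"z":0,"rx":0,"ry":0,"rz":0}]'
python3 -c "
from h import *
yb=-0.138; b=np.array([528,320,0]); Rz=R.from_euler('z',yb).as_matrix()
for y in (-51,51): print(y,b+Rz@[-38,y,0])
go(b+Rz@[-38,-51,160],yb+np.pi/2)
wpic('w5')"
```

```text
[451.369  64.147  62.   ] [-30.58   -0.287  -0.034]
t: 5.75
ee_pos: [448.1, 63.7, 204.6]
tcp_rot: [0.049, 0.707, -0.049, 0.704]
wrist_force: [0.7, 0.7, -1.2]
finger_gap: 21.1
-51 [483.346 274.712   0.   ]
51 [497.377 375.743   0.   ]
t 5.75 tcp [448.078  63.743 204.608] yaw_y 1.433 gap 21.1 F [ 0.684  0.72  -1.217] q [ 0.141 -0.006 -0.239  1.342  0.001  0.279]
shift in present axes [ 44.538 213.824   6.11 ]
rotvec [ 0.    -0.004  0.   ] shift in target axes [ 44.608 213.815   5.911]
[448.078  63.743 204.608] [ 0.049  0.707 -0.049  0.704] 21.101336467327965 5.75
```

View pics/w5.png

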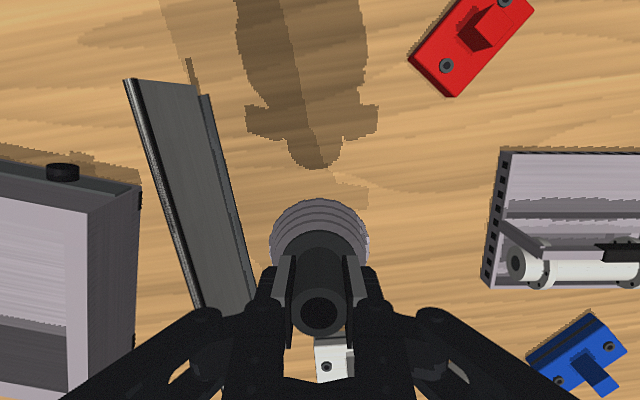

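```bash
python3 -m jog '[{"x":5,"y":45,"z":1,"rx":0,"ry":0,"rz":0},{"x":5,"y":45,"z":1,"rx":0,"ry":0,"rz":0},{"x":5,"y":45,"z":1,"rx":0,"ry":0,"rz":0},{"x":5,"y":45,"z":1,"rx":0,"ry":0,"rz":0},{"x":5,"y":30,"z":1,"rx":0,"ry":0,"rz":0},{"x":0,"y":0,"z":0,"rx":0,"ry":0,"rz":0}]'
python3 -c "
from h import *
yb=-0.138; b=np.array([528,320,0]); Rz=R.from_euler('z',yb).as_matrix()
go(b+Rz@[-38,-51,160],yb+np.pi/2)
wpic('w6'); cv2.imwrite('pics/top6.png',manip.read_camera('top')); cv2.imwrite('pics/side6.png',manip.read_camera('side'))"
```

```text
t: 6.4
ee_pos: [479.9, 275.0, 165.6]
tcp_rot: [0.048, 0.711, -0.054, 0.7]
wrist_force: [0.7, -0.2, -0.6]
finger_gap: 20.4
t 6.40 tcp [479.92  275.035 165.622] yaw_y 1.426 gap 20.4 F [ 0.67  -0.185 -0.636] q [ 0.519  0.2   -0.095  1.292  0.002  0.664]
shift in present axes [5.569 0.221 3.519]
rotvec [-0.006 -0.015  0.008] shift in target axes [5.622 0.151 3.437]
[479.92  275.035 165.622] [ 0.048  0.711 -0.054  0.7  ] 20.447388173434543 6.4
```

View pics/w6.png

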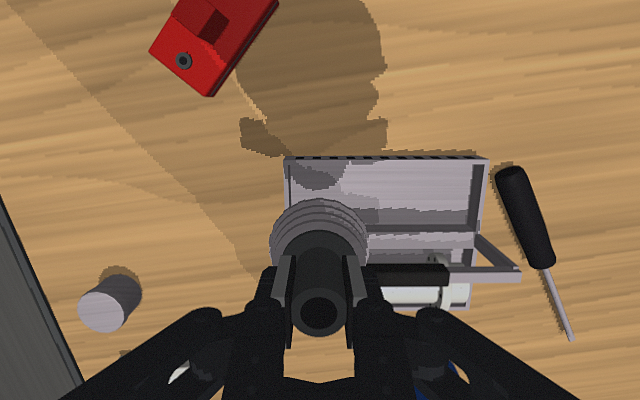

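```bash
python3 -c "
from h import *
i=cv2.imread('pics/w6.png');crop(i,270,140,510,290,3.3,'w6c.png')
c=obs('w6')
a,b=at('wrist',(285,157),24,c),at('wrist',(488,158),24,c); print(a,b,np.linalg.norm(a-b),np.arctan2(-(b-a)[0],(b-a)[1]))
w5=obs('w5'); print(at('wrist',(502,149),24,w5),at('wrist',(485,287),24,w5))
"
```

```text
[443.73  250.369  24.   ] [468.384 417.198  24.   ] 168.64042773321506 -0.14671427524826564
[439.725 238.509  24.   ] [585.918 223.53   24.   ]
```

View pics/w6c.png

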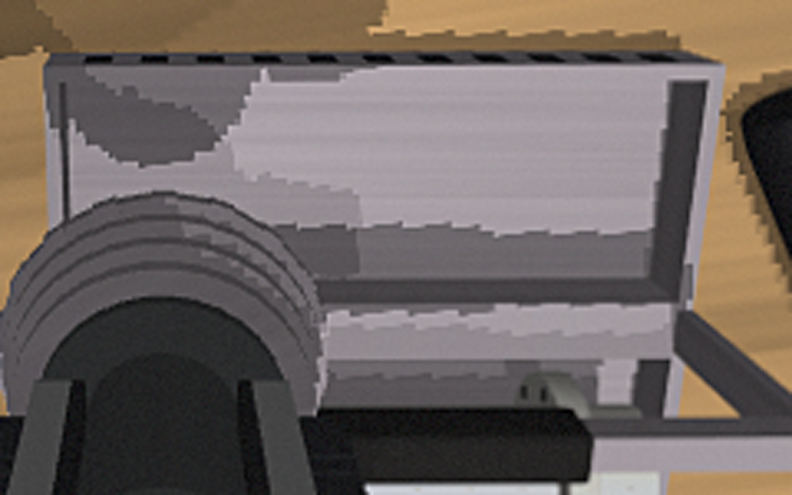

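```bash
python3 -c "
from h import *
c=obs('w6'); 
f=lambda u,v:((u+.5)/3.3-.5+270,(v+.5)/3.3-.5+140)
P=lambda u,v:at('wrist',f(u,v),24,c)
a,b=P(45,66),P(724,66); print(a,b,np.linalg.norm(a-b),np.arctan2(-(b-a)[0],(b-a)[1]))
y=(b-a)/np.linalg.norm(b-a); x=np.array([y[1],-y[0],0]); m=(a+b)/2
print('basket centre',m+72*x)
for p in [(400,304),(670,302),(330,306)]: print('divider edge dist',(P(*p)-m)@x)
print('divider z0',(P(690,302)-m)@y)
"
```

```text
[445.705 248.579  24.   ] [469.897 418.056  24.   ] 171.1950049177496 -0.14178167472625944
basket centre [529.079 323.143  24.   ]
divider edge dist 64.05042446221861
divider edge dist 63.51080642008353
divider edge dist 64.62513035025329
divider z0 85.28123545671227
```

```bash
cat >> h.py <<'E'
B=np.array([529,322.7,0]); YB=-0.142; RB=R.from_euler('z',YB).as_matrix()
E
python3 -c "
from h import *
print(B+RB@[-38,-51,0]); go(B+RB@[-38,-51,70],YB+np.pi/2)"
```

```text
[484.165 277.591   0.   ]
t 6.55 tcp [479.797 271.594 167.53 ] yaw_y 1.423 gap 21.1 F [-0.672 -0.488 -1.322] q [ 0.514  0.196 -0.096  1.295  0.001  0.662]
shift in present axes [97.412  7.448  4.757]
rotvec [-0.006 -0.014  0.009] shift in target axes [97.53   6.555  3.475]
```

```bash
python3 -m jog '[{"x":35,"y":6,"z":4,"rx":-0.006,"ry":-0.014,"rz":0.009},{"x":35,"y":0,"z":0,"rx":0,"ry":0,"rz":0},{"x":20,"y":0,"z":0,"rx":0,"ry":0,"rz":0},{"x":0,"y":0,"z":0,"rx":0,"ry":0,"rz":0},{"x":0,"y":0,"z":0,"rx":0,"ry":0,"rz":0}]'
python3 -c "
from h import *
go(B+RB@[-38,-51,70],YB+np.pi/2); wpic('w7')"
```

```text
t: 7.05
ee_pos: [484.7, 270.1, 76.9]
tcp_rot: [0.053, 0.704, -0.053, 0.706]
wrist_force: [-0.4, 0.8, 0.1]
finger_gap: 20.9
t 7.05 tcp [484.736 270.079  76.896] yaw_y 1.421 gap 20.9 F [-0.373  0.848  0.131] q [ 0.509  0.223 -0.265  1.079 -0.002  0.659]
shift in present axes [ 6.896  7.337 -1.713]
rotvec [-0.008  0.004 -0.001] shift in target axes [ 6.896  7.356 -1.629]
[484.736 270.079  76.896] [ 0.053  0.704 -0.053  0.706] 20.945603677149894 7.05
```

View pics/w7.png

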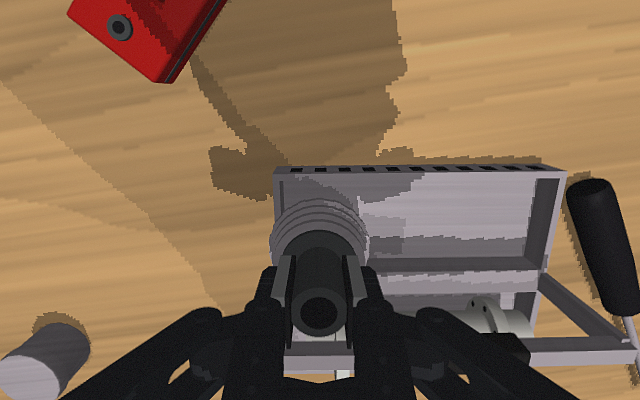

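```bash
python3 -m jog '[{"x":0,"y":8,"z":-1.5,"rx":-0.008,"ry":0.004,"rz":0},{"x":0,"y":0,"z":0,"rx":0,"ry":0,"rz":0},{"x":0,"y":0,"z":0,"rx":0,"ry":0,"rz":0}]'
python3 -c "
from h import *
go(B+RB@[-38,-51,70],YB+np.pi/2); wpic('w8')
c=obs('w8')
crop(cv2.imread('pics/w8.png'),250,140,580,380,2.4,'w8c.png')"
```

```text
t: 7.4
ee_pos: [486.5, 279.2, 81.0]
tcp_rot: [0.052, 0.704, -0.049, 0.707]
wrist_force: [0.1, -0.6, -1.4]
finger_gap: 20.8
t 7.40 tcp [486.528 279.223  80.974] yaw_y 1.428 gap 20.8 F [ 0.114 -0.631 -1.359] q [ 0.521  0.229 -0.248  1.088  0.001  0.663]
shift in present axes [10.956 -1.999 -2.153]
rotvec [-0.     0.004 -0.004] shift in target axes [10.974 -1.95  -2.109]
[486.528 279.223  80.974] [ 0.052  0.704 -0.049  0.707] 20.80765504730434 7.4
```

View pics/w8c.png

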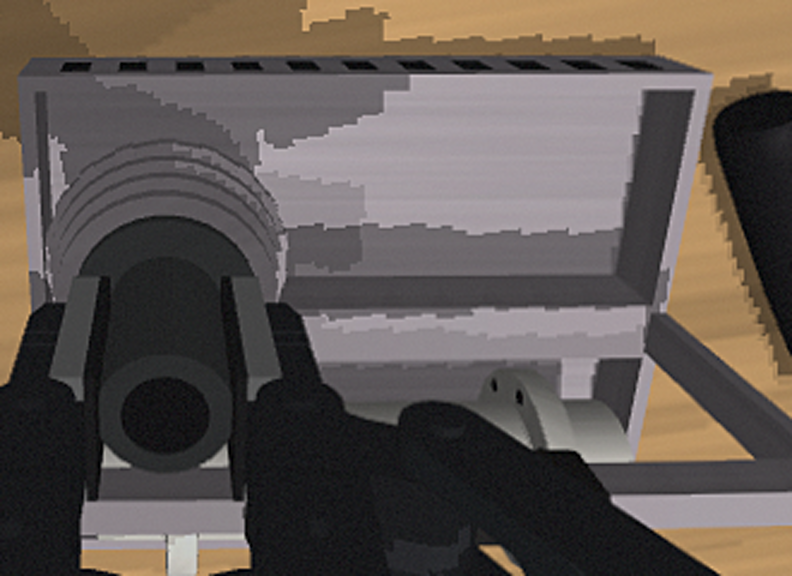

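```bash
python3 -c "
from h import *
c=obs('w8'); 
f=lambda u,v:((u+.5)/2.4-.5+250,(v+.5)/2.4-.5+140)
P=lambda u,v:at('wrist',f(u,v),24,c)
a,b=P(20,73),P(712,74); print(a,b,np.linalg.norm(a-b),np.arctan2(-(b-a)[0],(b-a)[1]))
y=(b-a)/np.linalg.norm(b-a); x=np.array([y[1],-y[0],0]); m=(a+b)/2; C=m+72*x
print('basket centre',C)
for p in [(400,307),(640,304)]: print('divider edge dist',(P(*p)-m)@x)
d=c['ee_pos']-C; print('tcp in basket',d@x,d@y)
p=at('wrist',f(165,413),81+30.6,c); d=p-C;print('tube',p,d@x,d@y)
"
```

```text
[445.271 248.928  24.   ] [469.782 418.547  24.   ] 171.38073065552047 -0.1435164560305236
basket centre [528.786 323.44   24.   ]
divider edge dist 64.0990620575844
divider edge dist 63.52326211786737
tcp in basket -35.49936918629523 -49.805948819001
tube [486.159 278.642 111.6  ] -35.78210526746455 -50.43424400625741
```

```bash
python3 -m jog '[{"x":11,"y":-1,"z":-3,"rx":0,"ry":0.004,"rz":-0.004},{"x":10,"y":0,"z":0,"rx":0,"ry":0,"rz":0},{"x":0,"y":0,"z":0,"rx":0,"ry":0,"rz":0},{"x":0,"y":0,"z":0,"rx":0,"ry":0,"rz":0}]'
python3 -c "
from h import *
go(np.array([528.8,323.3,0])+RB@[-38,-51,36],YB+np.pi/2)"
```

```text
t: 7.85
ee_pos: [483.1, 279.0, 58.1]
tcp_rot: [0.05, 0.705, -0.05, 0.705]
wrist_force: [-0.9, 0.3, -1.0]
finger_gap: 21.2
t 7.85 tcp [483.075 278.983  58.117] yaw_y 1.429 gap 21.2 F [-0.878  0.33  -1.014] q [ 0.524  0.242 -0.284  1.045  0.     0.665]
shift in present axes [22.117 -0.663  0.993]
rotvec [ 0.  0. -0.] shift in target axes [22.117 -0.658  0.993]
```

```bash
python3 -m jog '[{"x":10,"y":-1,"z":1,"rx":0,"ry":0,"rz":0},{"x":8,"y":0,"z":0,"rx":0,"ry":0,"rz":0},{"x":0,"y":0,"z":0,"rx":0,"ry":0,"rz":0},{"x":0,"y":0,"z":0,"rx":0,"ry":0,"rz":0}]'
python3 -c "
from h import *
go(np.array([528.8,323.3,0])+RB@[-38,-51,36],YB+np.pi/2);wpic('w9')"
```

```text
t: 8.25
ee_pos: [483.7, 277.4, 37.8]
tcp_rot: [0.05, 0.706, -0.05, 0.705]
wrist_force: [-0.6, -0.3, -1.1]
finger_gap: 21.1
t 8.25 tcp [483.682 277.449  37.85 ] yaw_y 1.429 gap 21.1 F [-0.584 -0.254 -1.089] q [ 0.521  0.257 -0.312  1.003  0.     0.663]
shift in present axes [1.849 0.776 0.176]
rotvec [ 0.    -0.001  0.001] shift in target axes [1.85  0.775 0.175]
[483.682 277.449  37.85 ] [ 0.05   0.706 -0.05   0.705] 21.14811740625066 8.25
```

View pics/w9.png

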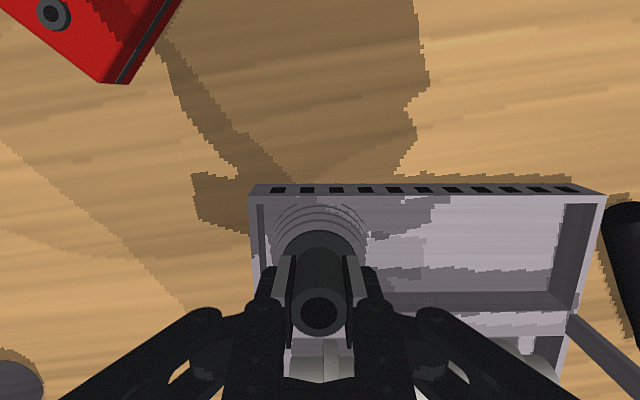

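```bash
python3 -m jog '[{"x":2.5,"y":0,"z":0,"rx":0,"ry":0,"rz":0},{"x":0,"y":0,"z":0,"rx":0,"ry":0,"rz":0},{"x":0,"y":0,"z":0,"rx":0,"ry":0,"rz":0}]'
python3 -m jog '[{"x":0,"y":0,"z":0,"rx":0,"ry":0,"rz":0},{"x":0,"y":0,"z":0,"rx":0,"ry":0,"rz":0},{"x":0,"y":0,"z":0,"rx":0,"ry":0,"rz":0},{"x":0,"y":0,"z":0,"rx":0,"ry":0,"rz":0}]' 0.1
python3 -m jog '[{"x":-35,"y":0,"z":0,"rx":0,"ry":0,"rz":0},{"x":-45,"y":0,"z":0,"rx":0,"ry":0,"rz":0},{"x":-45,"y":0,"z":0,"rx":0,"ry":0,"rz":0},{"x":-40,"y":0,"z":0,"rx":0,"ry":0,"rz":0},{"x":0,"y":0,"z":0,"rx":0,"ry":0,"rz":0}]'
python3 -c "
from h import *
wpic('w10')
cs=np.array([662,75,140]); go(cs,1.53)"
```

```text
t: 8.6
ee_pos: [484.2, 277.8, 36.0]
tcp_rot: [0.05, 0.705, -0.05, 0.705]
wrist_force: [0.1, -0.1, -0.5]
finger_gap: 20.5
t: 9.0
ee_pos: [484.8, 278.1, 36.9]
tcp_rot: [0.051, 0.705, -0.05, 0.706]
wrist_force: [0.1, 0.8, 0.4]
finger_gap: 38.5
t: 9.5
ee_pos: [483.0, 277.1, 206.3]
tcp_rot: [0.05, 0.706, -0.051, 0.705]
wrist_force: [-0.3, 0.6, 0.7]
finger_gap: 38.6
[483.037 277.069 206.268] [ 0.05   0.706 -0.051  0.705] 38.58229989076614 9.5
t 9.55 tcp [482.383 276.709 203.674] yaw_y 1.429 gap 38.4 F [-0.329  0.029  0.281] q [ 0.521  0.19  -0.024  1.362 -0.     0.663]
shift in present axes [  63.384 -174.089  206.588]
rotvec [-0.101 -0.004  0.003] shift in target axes [  63.674 -194.215  187.695]
```

View pics/w10.png

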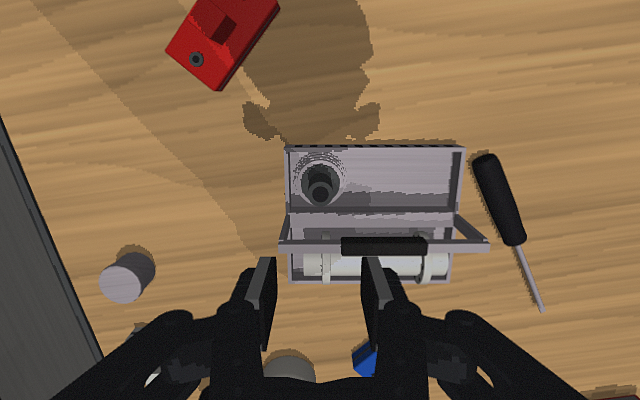

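```bash
python3 -m jog '[{"x":0,"y":-31,"z":37,"rx":0,"ry":0,"rz":0},{"x":0,"y":-31,"z":37,"rx":0,"ry":0,"rz":0},{"x":0,"y":-31,"z":37,"rx":0,"ry":0,"rz":0},{"x":0,"y":-31,"z":37,"rx":0,"ry":0,"rz":0},{"x":10,"y":-31,"z":37,"rx":0,"ry":0,"rz":0},{"x":20,"y":-10,"z":15,"rx":-0.1,"ry":0,"rz":0},{"x":0,"y":0,"z":0,"rx":0,"ry":0,"rz":0},{"x":0,"y":0,"z":0,"rx":0,"ry":0,"rz":0}]' -1
python3 -c "
from h import *
wpic('w11')
cs=np.array([662,75,140]); go(cs,1.53)"
```

```text
t: 10.35
ee_pos: [659.7, 79.7, 161.9]
tcp_rot: [0.011, 0.712, -0.014, 0.702]
wrist_force: [-0.6, -0.0, 0.7]
finger_gap: 85.3
[659.702  79.748 161.946] [ 0.011  0.712 -0.014  0.702] 85.26799657406382 10.35
t 10.40 tcp [659.308  79.999 161.584] yaw_y 1.536 gap 85.6 F [-0.573 -0.101 -0.728] q [ 0.121  0.414  0.185  1.358 -0.001  0.156]
shift in present axes [21.555 -4.816  3.208]
rotvec [ 0.006 -0.016  0.004] shift in target axes [21.584 -4.885  2.894]
```

View pics/w11.png

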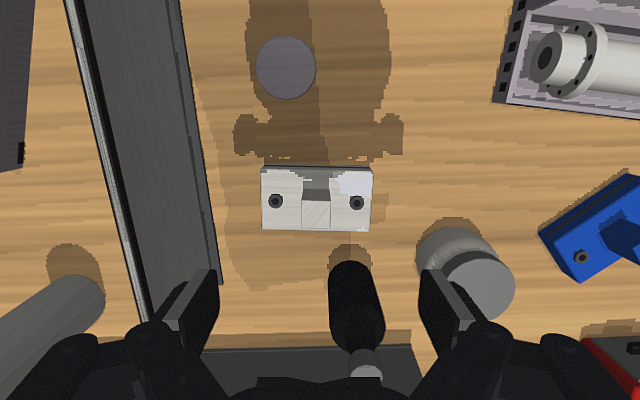

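```bash
python3 -c "
from h import *
crop(cv2.imread('pics/w11.png'),250,155,390,245,5.5,'w11c.png')"
```

```text
(no output)
```

View pics/w11c.png

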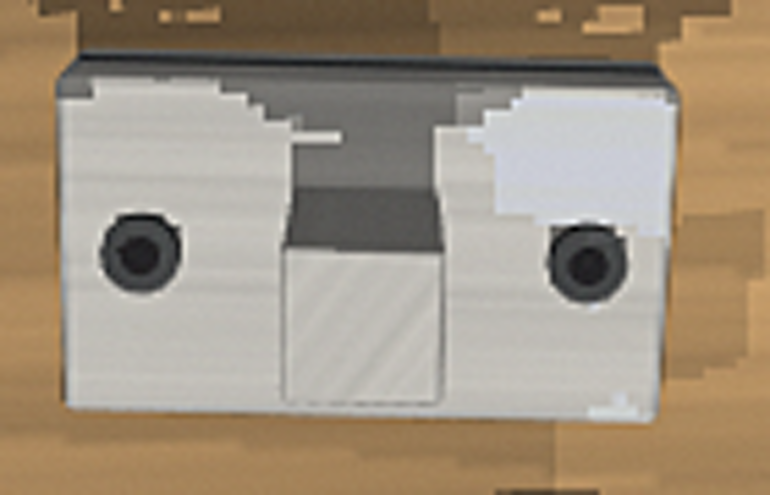

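```bash
python3 -c "
from h import *
c=obs('w11'); f=lambda u,v:((u+.5)/5.5-.5+250,(v+.5)/5.5-.5+155)
P=lambda u,v,z:at('wrist',f(u,v),z,c)
q=[P(60,77,26),P(677,88,26),P(655,420,26),P(66,406,26)]
print(np.array(q),np.mean(q,0))
an=lambda a,b:np.arctan2(-(b-a)[0],(b-a)[1])
print(an(q[0],q[1]),an(q[3],q[2]),np.linalg.norm(q[0]-q[1]),np.linalg.norm(q[0]-q[3]))
h=P(141,253,26),P(587,262,26); print('holes',np.mean(h,0),an(*h))
s=[P(285,248,62),P(440,252,62),P(441,403,62),P(284,400,62)]; print('stub',np.mean(s,0),an(s[0],s[1]),an(s[3],s[2]),np.linalg.norm(s[0]-s[1]),np.linalg.norm(s[0]-s[3]))
print('stub z from top+wrist',tri(ray('wrist',f(362,326),c),ray('top',(290.2,171.6))))
"
```

```text
[[634.243  31.919  26.   ]
 [639.128 123.999  26.   ]
 [692.007 121.033  26.   ]
 [686.502  28.464  26.   ]] [662.97   76.354  26.   ]
-0.053010809991934346 -0.05939985660280499 92.2088682608738 52.373452790247626
holes [663.839  76.256  26.   ] -0.055486582365312946
stub [663.283  76.501  62.   ] -0.06132571311198306 -0.05443001496907983 20.71041336349154 21.605126267403396
stub z from top+wrist (array([665.742,  75.646,  50.439]), [1.2448339274927847, 1.2448339274930242])
```

```bash
python3 -m jog '[{"x":35,"y":-4,"z":4,"rx":0.02,"ry":-0.016,"rz":0.004},{"x":35,"y":0,"z":0,"rx":0,"ry":0,"rz":0},{"x":15,"y":0,"z":0,"rx":0,"ry":0,"rz":0},{"x":0,"y":0,"z":0,"rx":0,"ry":0,"rz":0},{"x":0,"y":0,"z":0,"rx":0,"ry":0,"rz":0}]'
python3 -c "
from h import *
go([663,76.4,31.5],1.515)"
```

```text
t: 10.9
ee_pos: [660.7, 82.2, 79.4]
tcp_rot: [0.019, 0.705, -0.018, 0.709]
wrist_force: [-0.5, -0.4, -0.3]
finger_gap: 85.2
t 10.90 tcp [660.72   82.216  79.406] yaw_y 1.518 gap 85.2 F [-0.489 -0.434 -0.251] q [0.123 0.421 0.014 1.158 0.001 0.176]
shift in present axes [47.909 -5.788  2.294]
rotvec [ 0.003  0.006 -0.002] shift in target axes [47.906 -5.679  2.6  ]
```

```bash
python3 -m jog '[{"x":25,"y":0,"z":0,"rx":0,"ry":0,"rz":0},{"x":10,"y":-5,"z":2,"rx":0,"ry":0.006,"rz":0},{"x":0,"y":0,"z":0,"rx":0,"ry":0,"rz":0},{"x":0,"y":0,"z":0,"rx":0,"ry":0,"rz":0}]'
python3 -c "
from h import *
go([663,76.4,31.5],1.515);wpic('w12')"
```

```text
t: 11.3
ee_pos: [665.3, 79.5, 50.9]
tcp_rot: [0.019, 0.704, -0.017, 0.71]
wrist_force: [-0.2, 0.6, -1.0]
finger_gap: 85.4
t 11.30 tcp [665.285  79.467  50.932] yaw_y 1.520 gap 85.4 F [-0.199  0.58  -1.041] q [ 0.118  0.44  -0.021  1.1    0.002  0.169]
shift in present axes [19.401 -3.254 -2.288]
rotvec [ 0.005  0.008 -0.004] shift in target axes [19.432 -3.189 -2.11 ]
[665.285  79.467  50.932] [ 0.019  0.704 -0.017  0.71 ] 85.41238796481929 11.3
```

View pics/w12.png

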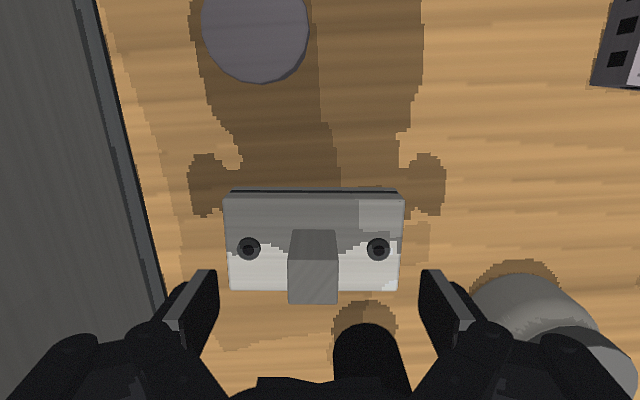

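```bash
python3 -c "
from h import *
c=obs('w12');print(at('wrist',(312.8,282),62,c),tri(ray('wrist',(312.8,282),c),ray('wrist',((362.5)/5.5-.5+250,326.5/5.5-.5+155),obs('w11'))))"
python3 -m jog '[{"x":15,"y":-3,"z":-3,"rx":0.004,"ry":0.008,"rz":-0.004},{"x":4,"y":0,"z":0,"rx":0,"ry":0,"rz":0},{"x":0,"y":0,"z":0,"rx":0,"ry":0,"rz":0},{"x":0,"y":0,"z":0,"rx":0,"ry":0,"rz":0}]'
python3 -c "
from h import *
go([663,76.4,31.5],1.515)"
```

```text
[663.327  76.613  62.   ] (array([663.108,  76.536,  62.361]), [0.09310241214246788, 0.09310241214240733])
t: 11.75
ee_pos: [663.3, 76.3, 32.5]
tcp_rot: [0.02, 0.706, -0.02, 0.708]
wrist_force: [0.2, -0.3, -0.0]
finger_gap: 85.5
t 11.75 tcp [663.256  76.285  32.478] yaw_y 1.515 gap 85.5 F [ 0.16  -0.31  -0.018] q [ 0.115  0.452 -0.046  1.07  -0.     0.171]
shift in present axes [ 0.977  0.1   -0.265]
rotvec [-0.     0.003 -0.   ] shift in target axes [ 0.978  0.1   -0.262]
```

Measured stub top height 62.4 (two wrist views), matching the text. Grip.

```bash
python3 -m jog '[{"x":0,"y":0,"z":0,"rx":0,"ry":0,"rz":0},{"x":0,"y":0,"z":0,"rx":0,"ry":0,"rz":0},{"x":0,"y":0,"z":0,"rx":0,"ry":0,"rz":0},{"x":0,"y":0,"z":0,"rx":0,"ry":0,"rz":0},{"x":0,"y":0,"z":0,"rx":0,"ry":0,"rz":0},{"x":0,"y":0,"z":0,"rx":0,"ry":0,"rz":0}]' 1 40
python3 -c "
from h import *
go([663,76.4,31.5],1.515);wpic('w13')"
python3 -m jog '[{"x":-45,"y":0,"z":0,"rx":0,"ry":0,"rz":0},{"x":-45,"y":0,"z":0,"rx":0,"ry":0,"rz":0},{"x":-45,"y":0,"z":0,"rx":0,"ry":0,"rz":0},{"x":-30,"y":0,"z":0,"rx":0,"ry":0,"rz":0},{"x":0,"y":0,"z":0,"rx":0,"ry":0,"rz":0}]'
python3 -c "
from h import *
wpic('w14');go(B+RB@[-38,31,160],YB+np.pi/2)"
```

```text
t: 12.35
ee_pos: [663.7, 76.4, 33.3]
tcp_rot: [0.02, 0.705, -0.02, 0.708]
wrist_force: [0.0, 1.1, -1.1]
finger_gap: 21.5
t 12.35 tcp [663.672  76.403  33.274] yaw_y 1.515 gap 21.5 F [ 0.026  1.06  -1.076] q [ 0.115  0.451 -0.045  1.071 -0.     0.171]
shift in present axes [ 1.771 -0.041 -0.678]
rotvec [-0.     0.004 -0.   ] shift in target axes [ 1.774 -0.041 -0.671]
[663.672  76.403  33.274] [ 0.02   0.705 -0.02   0.708] 21.514152881388217 12.35
t: 12.9
ee_pos: [660.6, 76.1, 200.3]
tcp_rot: [0.019, 0.708, -0.02, 0.705]
wrist_force: [0.8, -0.0, -0.8]
finger_gap: 21.2
[660.6    76.091 200.259] [ 0.019  0.708 -0.02   0.705] 21.2233024327288 12.9
t 12.95 tcp [660.11   76.055 198.121] yaw_y 1.515 gap 21.5 F [ 0.421  0.176 -0.719] q [ 0.115  0.405  0.251  1.424 -0.     0.171]
shift in present axes [  38.843  273.148 -179.633]
rotvec [ 0.086 -0.006  0.002] shift in target axes [  38.121  256.608 -202.697]
```

View pics/w13.png

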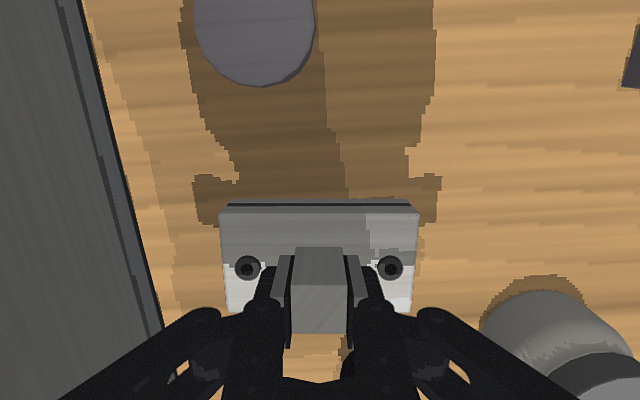

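View pics/w14.png

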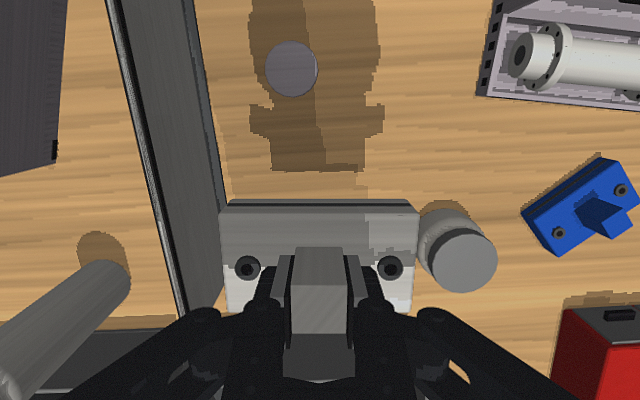

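```bash
python3 -c "
from h import *
c=obs('w13'); p=at('wrist',(319,308),62,c); M=R.from_quat(c['tcp_rot']).as_matrix(); print(p,M.T@(p-c['ee_pos']))
"
python3 -m jog '[{"x":0,"y":39,"z":-26,"rx":0,"ry":0,"rz":0},{"x":0,"y":39,"z":-26,"rx":0,"ry":0,"rz":0},{"x":0,"y":39,"z":-26,"rx":0,"ry":0,"rz":0},{"x":0,"y":39,"z":-26,"rx":0,"ry":0,"rz":0},{"x":0,"y":39,"z":-26,"rx":0,"ry":0,"rz":0},{"x":10,"y":39,"z":-26,"rx":0,"ry":0,"rz":0},{"x":10,"y":25,"z":-17,"rx":0.086,"ry":0,"rz":0},{"x":0,"y":0,"z":0,"rx":0,"ry":0,"rz":0}]'
python3 -c "
from h import *
B=np.array([528.9,323.2,0]);go(B+RB@[-38,31,130],YB+np.pi/2)"
```

```text
[662.946  76.189  62.   ] [-28.729  -0.247  -0.604]
t: 13.75
ee_pos: [492.6, 349.7, 161.3]
tcp_rot: [0.049, 0.713, -0.057, 0.697]
wrist_force: [0.3, -1.1, -1.6]
finger_gap: 21.4
t 13.75 tcp [492.63  349.73  161.309] yaw_y 1.420 gap 21.4 F [ 0.273 -1.064 -1.626] q [0.614 0.305 0.03  1.322 0.006 0.765]
shift in present axes [31.133 10.295  2.273]
rotvec [-0.008 -0.022  0.013] shift in target axes [31.309  9.87   1.66 ]
```

```bash
python3 -m jog '[{"x":25,"y":0,"z":0,"rx":0,"ry":-0.02,"rz":0.01},{"x":10,"y":9,"z":2,"rx":-0.008,"ry":0,"rz":0},{"x":0,"y":0,"z":0,"rx":0,"ry":0,"rz":0},{"x":0,"y":0,"z":0,"rx":0,"ry":0,"rz":0}]'
python3 -c "
from h import *
B=np.array([528.9,323.2,0]);go(B+RB@[-37.5,31,75],YB+np.pi/2);wpic('w15')
crop(cv2.imread('pics/w15.png'),150,140,480,380,2.4,'w15c.png')"
```

```text
t: 14.15
ee_pos: [493.4, 357.1, 120.4]
tcp_rot: [0.046, 0.708, -0.052, 0.702]
wrist_force: [0.5, -0.8, -0.1]
finger_gap: 21.3
t 14.15 tcp [493.446 357.063 120.431] yaw_y 1.432 gap 21.3 F [ 0.493 -0.767 -0.143] q [ 0.627  0.314 -0.047  1.222 -0.002  0.766]
shift in present axes [45.385  2.918  2.744]
rotvec [ 0.004 -0.008  0.01 ] shift in target axes [45.431  2.495  2.39 ]
[493.446 357.063 120.431] [ 0.046  0.708 -0.052  0.702] 21.263563223289044 14.15
```

View pics/w15c.png

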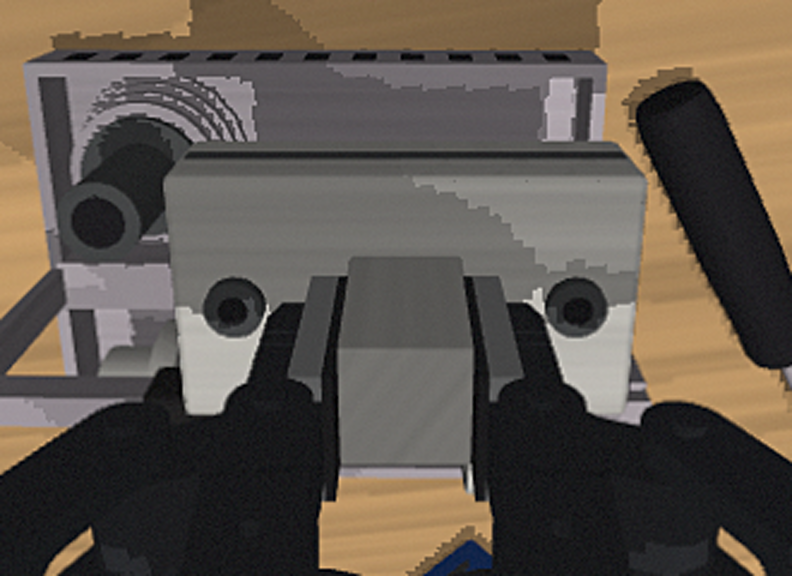

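```bash
python3 -c "
from h import *
c=obs('w15'); 
f=lambda u,v:((u+.5)/2.4-.5+150,(v+.5)/2.4-.5+140)
P=lambda u,v,z=24:at('wrist',f(u,v),z,c)
a,b=P(25,63),P(606,65); print(a,b,np.linalg.norm(a-b),np.arctan2(-(b-a)[0],(b-a)[1]))
y=(b-a)/np.linalg.norm(b-a); x=np.array([y[1],-y[0],0]); m=(a+b)/2; C=m+72*x
print('basket centre',C)
print('divider',(P(60,264)-m)@x,(P(160,264)-m)@x)
d=P(98,220,66)-C; print('sprocket',d@x,d@y)
d=c['ee_pos']-C; print('tcp in basket',d@x,d@y)
"
python3 -m jog '[{"x":25,"y":0,"z":0,"rx":0,"ry":-0.008,"rz":0.01},{"x":10,"y":2,"z":2,"rx":0,"ry":0,"rz":0},{"x":0,"y":0,"z":0,"rx":0,"ry":0,"rz":0},{"x":0,"y":0,"z":0,"rx":0,"ry":0,"rz":0}]'
python3 -c "
from h import *
B=np.array([528.9,323.2,0]);go(B+RB@[-37.5,31,75],YB+np.pi/2);wpic('w16')
crop(cv2.imread('pics/w16.png'),150,140,480,380,2.4,'w16c.png')"
```

```text
[445.866 248.717  24.   ] [469.884 418.221  24.   ] 171.1967973639061 -0.1407588025725135
basket centre [529.163 323.368  24.   ]
divider 64.70168423072482 64.40679684650931
sprocket -38.959486497416286 -51.94796217194699
tcp in basket -40.09128736083614 28.351185802143444
t: 14.6
ee_pos: [499.8, 358.9, 88.9]
tcp_rot: [0.051, 0.704, -0.048, 0.707]
wrist_force: [-0.2, 1.0, -0.3]
finger_gap: 21.2
t 14.60 tcp [499.758 358.874  88.88 ] yaw_y 1.429 gap 21.2 F [-0.226  0.967 -0.252] q [ 0.623  0.323 -0.105  1.136 -0.     0.764]
shift in present axes [13.862 -0.252 -3.67 ]
rotvec [ 0.001  0.005 -0.005] shift in target axes [13.88  -0.19  -3.603]
[499.758 358.874  88.88 ] [ 0.051  0.704 -0.048  0.707] 21.1817926750121 14.6
```

View pics/w16c.png

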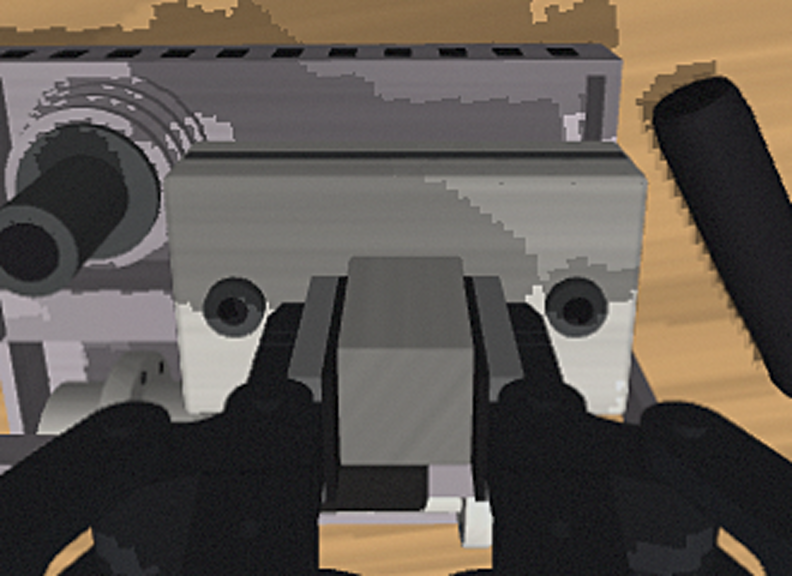

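```bash
python3 -m jog '[{"x":8,"y":-0.5,"z":-4,"rx":0,"ry":0.005,"rz":-0.005},{"x":6,"y":0,"z":0,"rx":0,"ry":0,"rz":0},{"x":0,"y":0,"z":0,"rx":0,"ry":0,"rz":0},{"x":0,"y":0,"z":0,"rx":0,"ry":0,"rz":0}]'
python3 -c "
from h import *
B=np.array([529.1,323.3,0]);go(B+RB@[-37.5,30.5,60],YB+np.pi/2)"
```

```text
t: 15.05
ee_pos: [496.5, 359.8, 76.0]
tcp_rot: [0.05, 0.705, -0.049, 0.706]
wrist_force: [0.7, -1.2, -0.7]
finger_gap: 21.6
t 15.05 tcp [496.501 359.808  76.008] yaw_y 1.429 gap 21.6 F [ 0.733 -1.19  -0.698] q [ 0.627  0.329 -0.126  1.114 -0.     0.769]
shift in present axes [16.006 -1.049 -0.089]
rotvec [ 0.001  0.002 -0.001] shift in target axes [16.008 -1.027 -0.062]
```

```bash
python3 -m jog '[{"x":8,"y":-1,"z":0,"rx":0,"ry":0.002,"rz":0},{"x":6,"y":0,"z":0,"rx":0,"ry":0,"rz":0},{"x":0,"y":0,"z":0,"rx":0,"ry":0,"rz":0},{"x":0,"y":0,"z":0,"rx":0,"ry":0,"rz":0}]'
python3 -c "
from h import *
B=np.array([529.1,323.3,0]);go(B+RB@[-37.5,30.5,45],YB+np.pi/2);wpic('w17')
crop(cv2.imread('pics/w17.png'),150,140,480,380,2.4,'w17c.png')"
```

```text
t: 15.45
ee_pos: [496.2, 358.7, 60.7]
tcp_rot: [0.05, 0.706, -0.049, 0.705]
wrist_force: [-0.9, -0.4, -1.1]
finger_gap: 21.7
t 15.45 tcp [496.232 358.74   60.684] yaw_y 1.430 gap 21.7 F [-0.923 -0.369 -1.11 ] q [ 0.625  0.338 -0.149  1.084  0.001  0.767]
shift in present axes [15.684  0.048  0.063]
rotvec [ 0.001 -0.001 -0.001] shift in target axes [15.684  0.068  0.053]
[496.232 358.74   60.684] [ 0.05   0.706 -0.049  0.705] 21.73592965530253 15.45
```

View pics/w17c.png

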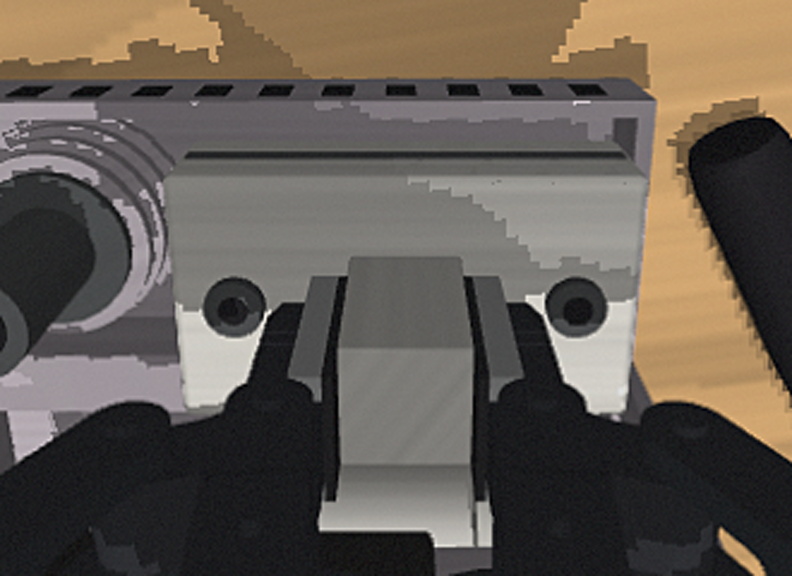

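```bash
python3 -m jog '[{"x":6,"y":0,"z":0,"rx":0,"ry":0,"rz":0},{"x":6,"y":0,"z":0,"rx":0,"ry":0,"rz":0},{"x":0,"y":0,"z":0,"rx":0,"ry":0,"rz":0},{"x":0,"y":0,"z":0,"rx":0,"ry":0,"rz":0}]'
python3 -c "
from h import *
B=np.array([529.1,323.3,0]);go(B+RB@[-37.5,30.5,38],YB+np.pi/2)"
```

```text
t: 15.9
ee_pos: [496.3, 358.8, 47.8]
tcp_rot: [0.05, 0.705, -0.049, 0.705]
wrist_force: [-0.9, -0.7, -0.8]
finger_gap: 21.3
t 15.90 tcp [496.324 358.81   47.762] yaw_y 1.430 gap 21.3 F [-0.894 -0.708 -0.839] q [ 0.625  0.345 -0.168  1.057  0.001  0.767]
shift in present axes [ 9.762 -0.027 -0.025]
rotvec [ 0.001 -0.    -0.001] shift in target axes [ 9.762 -0.014 -0.029]
```

```bash
python3 -m jog '[{"x":5,"y":0,"z":0,"rx":0,"ry":0,"rz":0},{"x":4,"y":0,"z":0,"rx":0,"ry":0,"rz":0},{"x":0,"y":0,"z":0,"rx":0,"ry":0,"rz":0},{"x":0,"y":0,"z":0,"rx":0,"ry":0,"rz":0}]'
python3 -c "
from h import *
B=np.array([529.1,323.3,0]);go(B+RB@[-37.5,30.5,38],YB+np.pi/2);wpic('w18')"
```

```text
t: 16.3
ee_pos: [496.3, 358.8, 38.0]
tcp_rot: [0.05, 0.705, -0.049, 0.705]
wrist_force: [-0.1, -0.1, -1.7]
finger_gap: 21.6
t 16.30 tcp [496.335 358.828  37.969] yaw_y 1.430 gap 21.6 F [-0.119 -0.077 -1.719] q [ 0.625  0.352 -0.181  1.037  0.001  0.767]
shift in present axes [-0.031 -0.033 -0.036]
rotvec [ 0.001 -0.    -0.001] shift in target axes [-0.031 -0.034 -0.036]
[496.335 358.828  37.969] [ 0.05   0.705 -0.049  0.705] 21.63606420943379 16.3
```

View pics/w18.png

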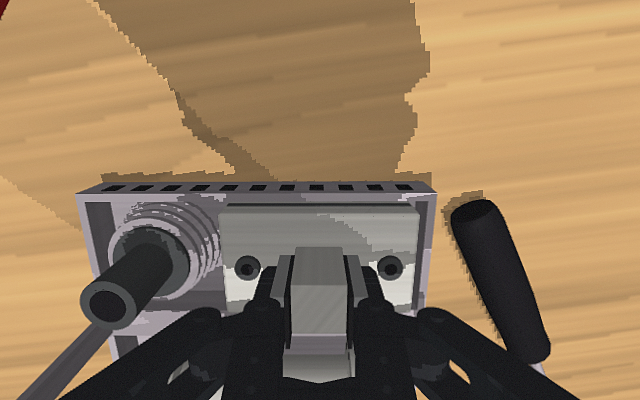

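```bash
python3 -m jog '[{"x":0,"y":0,"z":0,"rx":0,"ry":0,"rz":0},{"x":0,"y":0,"z":0,"rx":0,"ry":0,"rz":0},{"x":0,"y":0,"z":0,"rx":0,"ry":0,"rz":0},{"x":0,"y":0,"z":0,"rx":0,"ry":0,"rz":0}]' 0.1
python3 -m jog '[{"x":-30,"y":0,"z":0,"rx":0,"ry":0,"rz":0},{"x":-45,"y":0,"z":0,"rx":0,"ry":0,"rz":0},{"x":-45,"y":0,"z":0,"rx":0,"ry":0,"rz":0},{"x":-45,"y":0,"z":0,"rx":0,"ry":0,"rz":0},{"x":-10,"y":0,"z":0,"rx":0,"ry":0,"rz":0},{"x":0,"y":0,"z":0,"rx":0,"ry":0,"rz":0}]'
python3 -c "
from h import *
wpic('w19');go(np.array([529,323,170]),YB)
cv2.imwrite('pics/side19.png',manip.read_camera('side')); crop(cv2.imread('pics/side19.png'),195,190,395,340,4,'side19c.png')"
```

```text
t: 16.75
ee_pos: [496.9, 359.3, 39.0]
tcp_rot: [0.051, 0.705, -0.049, 0.706]
wrist_force: [-0.3, 0.0, 0.7]
finger_gap: 38.2
t: 17.35
ee_pos: [495.6, 358.0, 219.0]
tcp_rot: [0.05, 0.706, -0.05, 0.705]
wrist_force: [-0.1, -0.8, 0.7]
finger_gap: 38.5
[495.617 358.037 219.05 ] [ 0.05   0.706 -0.05   0.705] 38.51933105673975 17.35
t 17.40 tcp [495.534 358.001 218.493] yaw_y 1.430 gap 38.6 F [-0.181  0.878  1.317] q [0.625 0.293 0.14  1.419 0.001 0.766]
shift in present axes [ 48.422 -29.961  38.135]
rotvec [ 1.572 -0.002  0.001] shift in target axes [48.493 38.083 29.913]
```

View pics/w19.png

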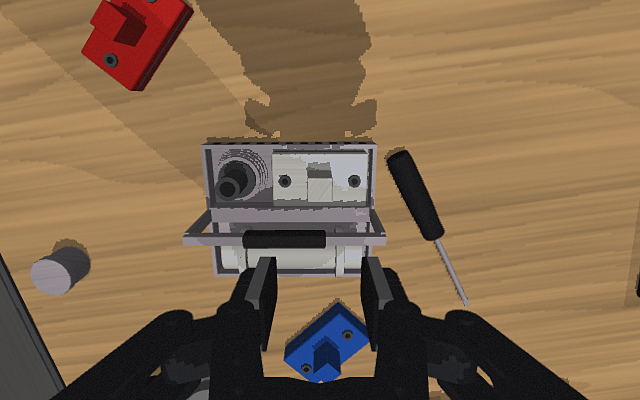

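View pics/side19c.png

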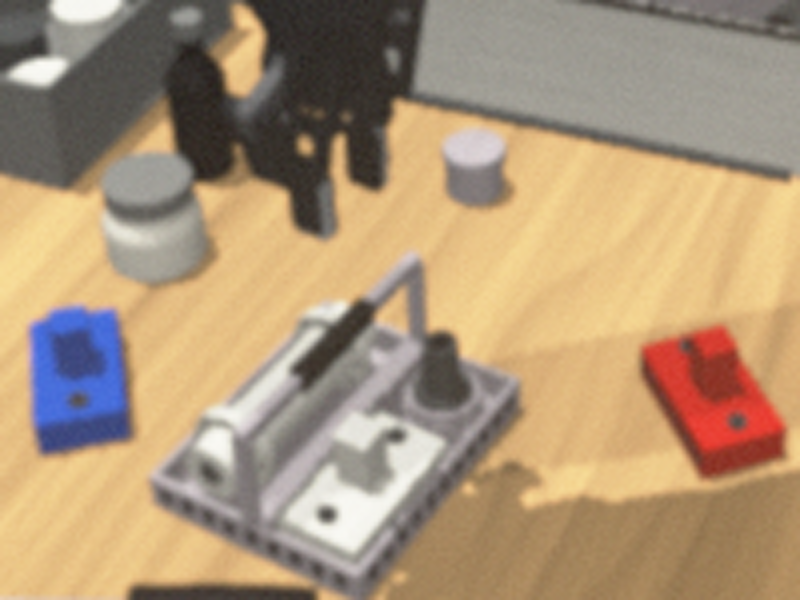

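```bash
python3 -m jog '[{"x":0,"y":0,"z":0,"rx":0.15,"ry":0,"rz":0},{"x":0,"y":0,"z":0,"rx":0.15,"ry":0,"rz":0},{"x":0,"y":0,"z":0,"rx":0.15,"ry":0,"rz":0},{"x":0,"y":0,"z":0,"rx":0.15,"ry":0,"rz":0},{"x":0,"y":0,"z":0,"rx":0.15,"ry":0,"rz":0},{"x":0,"y":0,"z":0,"rx":0.15,"ry":0,"rz":0},{"x":0,"y":0,"z":0,"rx":0.15,"ry":0,"rz":0},{"x":0,"y":0,"z":0,"rx":0.15,"ry":0,"rz":0}]' 0.1
python3 -m jog '[{"x":0,"y":0,"z":0,"rx":0.15,"ry":0,"rz":0},{"x":0,"y":0,"z":0,"rx":0.15,"ry":0,"rz":0},{"x":0,"y":0,"z":0,"rx":0.1,"ry":0,"rz":0},{"x":0,"y":0,"z":0,"rx":0,"ry":0,"rz":0},{"x":0,"y":0,"z":0,"rx":0,"ry":0,"rz":0}]'
python3 -c "
from h import *
go(np.array([529.1,323.3,150]),YB)"
```

```text
t: 18.25
ee_pos: [489.0, 353.3, 196.4]
tcp_rot: [0.43, 0.556, -0.452, 0.549]
wrist_force: [-0.4, 0.0, -0.7]
finger_gap: 38.3
t: 18.75
ee_pos: [484.9, 350.3, 183.8]
tcp_rot: [-0.525, -0.455, 0.561, -0.451]
wrist_force: [0.2, 0.1, 0.0]
finger_gap: 38.4
t 18.75 tcp [484.861 350.307 183.795] yaw_y -0.180 gap 38.4 F [0.248 0.116 0.038] q [0.625 0.312 0.088 1.398 0.001 2.375]
shift in present axes [32.668 49.559 17.473]
rotvec [-0.038  0.035  0.037] shift in target axes [33.795 47.616 20.475]
```

```bash
python3 -m jog '[{"x":0,"y":25,"z":9,"rx":-0.038,"ry":0.035,"rz":0.037},{"x":0,"y":24,"z":9,"rx":0,"ry":0,"rz":0},{"x":0,"y":0,"z":0,"rx":0,"ry":0,"rz":0},{"x":0,"y":0,"z":0,"rx":0,"ry":0,"rz":0}]'
python3 -c "
from h import *
go(np.array([529.1,323.3,150]),YB);wpic('w20')"
```

```text
t: 19.15
ee_pos: [529.7, 323.7, 178.9]
tcp_rot: [-0.53, -0.467, 0.533, -0.466]
wrist_force: [-1.0, -0.3, 0.9]
finger_gap: 38.3
t 19.15 tcp [529.67  323.691 178.859] yaw_y -0.130 gap 38.3 F [-1.035 -0.293  0.939] q [0.549 0.317 0.085 1.344 0.    2.25 ]
shift in present axes [28.862 -0.401  0.371]
rotvec [0.012 0.003 0.004] shift in target axes [28.859 -0.509  0.468]
[529.67  323.691 178.859] [-0.53  -0.467  0.533 -0.466] 38.326373830931175 19.15
```

View pics/w20.png

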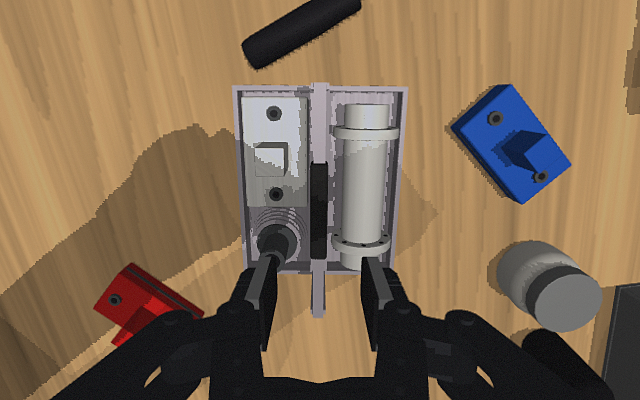

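```bash
python3 -c "
from h import *
c=obs('w20'); a,b=at('wrist',(319,164),96,c),at('wrist',(317.5,259),96,c); print(a,b,(a+b)/2,np.linalg.norm(a-b),np.arctan2(-(a-b)[0],(a-b)[1]))
print(tri(ray('wrist',(318.3,211.5),c),ray('top',(165+252/5,130+390/5))))"
python3 -m jog '[{"x":25,"y":0,"z":0,"rx":0,"ry":0,"rz":0},{"x":20,"y":0,"z":0,"rx":0,"ry":0,"rz":0},{"x":0,"y":0,"z":0,"rx":0,"ry":0,"rz":0},{"x":0,"y":0,"z":0,"rx":0,"ry":0,"rz":0}]'
python3 -c "
from h import *
go(np.array([529.1,323.3,72]),YB);wpic('w21')"
```

```text
[533.736 357.695  96.   ] [523.661 289.058  96.   ] [528.699 323.377  96.   ] 69.37253692079587 -0.1457417670103184
(array([528.379, 322.051,  87.294]), [0.1744461244330168, 0.17444612443298912])
t: 19.6
ee_pos: [527.5, 325.5, 133.3]
tcp_rot: [-0.529, -0.468, 0.532, -0.467]
wrist_force: [-0.1, 0.3, 0.3]
finger_gap: 38.0
t 19.60 tcp [527.485 325.497 133.299] yaw_y -0.125 gap 38.0 F [-0.094  0.33   0.334] q [ 0.553  0.324 -0.005  1.247  0.     2.249]
shift in present axes [61.295  2.128  1.813]
rotvec [0.017 0.003 0.004] shift in target axes [61.299  1.91   1.947]
[527.485 325.497 133.299] [-0.529 -0.468  0.532 -0.467] 38.03532962411949 19.6
```

View pics/w21.png

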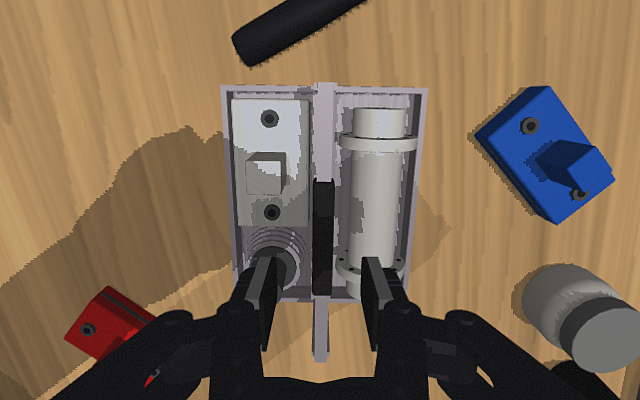

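```bash
python3 -m jog '[{"x":22,"y":0,"z":0,"rx":0.017,"ry":0,"rz":0},{"x":18,"y":1.5,"z":1.9,"rx":0,"ry":0.003,"rz":0.004},{"x":0,"y":0,"z":0,"rx":0,"ry":0,"rz":0},{"x":0,"y":0,"z":0,"rx":0,"ry":0,"rz":0}]'
python3 -c "
from h import *
go(np.array([528.8,323.3,72]),YB)"
```

```text
t: 20.05
ee_pos: [530.0, 325.6, 97.9]
tcp_rot: [0.536, 0.463, -0.531, 0.464]
wrist_force: [-0.1, -0.4, 0.1]
finger_gap: 38.6
t 20.05 tcp [530.024 325.643  97.935] yaw_y -0.141 gap 38.6 F [-0.054 -0.356  0.143] q [ 0.551  0.331 -0.074  1.159  0.001  2.262]
shift in present axes [25.917 -1.018  2.621]
rotvec [ 0.001 -0.005 -0.005] shift in target axes [25.935 -0.88   2.493]
```

```bash
python3 -m jog '[{"x":13,"y":-1,"z":2.5,"rx":0,"ry":-0.005,"rz":-0.005},{"x":12,"y":0,"z":0,"rx":0,"ry":0,"rz":0},{"x":0,"y":0,"z":0,"rx":0,"ry":0,"rz":0},{"x":0,"y":0,"z":0,"rx":0,"ry":0,"rz":0}]'
python3 -c "
from h import *
go(np.array([528.8,323.3,72]),YB);wpic('w22')"
```

```text
t: 20.45
ee_pos: [529.9, 324.3, 73.9]
tcp_rot: [0.535, 0.464, -0.533, 0.464]
wrist_force: [-1.0, 0.5, -0.5]
finger_gap: 38.1
t 20.45 tcp [529.854 324.285  73.914] yaw_y -0.140 gap 38.1 F [-1.045  0.511 -0.475] q [ 0.549  0.344 -0.11   1.114 -0.     2.26 ]
shift in present axes [ 1.909 -0.911  1.126]
rotvec [ 0.002 -0.002 -0.003] shift in target axes [ 1.914 -0.904  1.124]
[529.854 324.285  73.914] [ 0.535  0.464 -0.533  0.464] 38.13744494126855 20.45
```

View pics/w22.png

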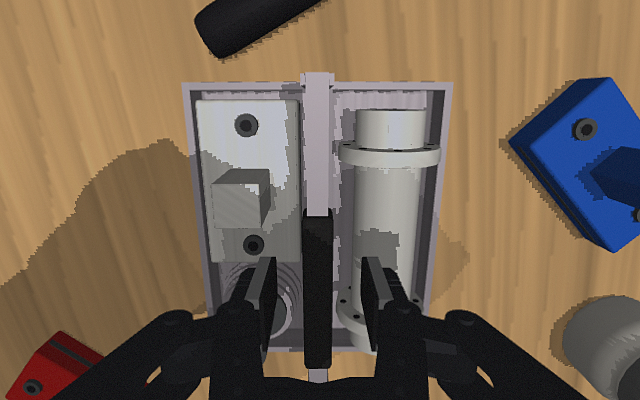

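```bash
python3 -m jog '[{"x":2,"y":-1,"z":1,"rx":0,"ry":0,"rz":0},{"x":0,"y":0,"z":0,"rx":0,"ry":0,"rz":0},{"x":0,"y":0,"z":0,"rx":0,"ry":0,"rz":0}]'
python3 -m jog '[{"x":0,"y":0,"z":0,"rx":0,"ry":0,"rz":0},{"x":0,"y":0,"z":0,"rx":0,"ry":0,"rz":0},{"x":0,"y":0,"z":0,"rx":0,"ry":0,"rz":0},{"x":0,"y":0,"z":0,"rx":0,"ry":0,"rz":0},{"x":0,"y":0,"z":0,"rx":0,"ry":0,"rz":0}]' 1 100
python3 -c "
from h import *
go(np.array([528.8,323.3,72]),YB);wpic('w23')"
```

```text
t: 20.8
ee_pos: [528.9, 323.5, 72.3]
tcp_rot: [0.535, 0.463, -0.532, 0.464]
wrist_force: [-0.5, 0.1, 0.4]
finger_gap: 38.7
t: 21.3
ee_pos: [529.3, 323.5, 72.9]
tcp_rot: [0.536, 0.463, -0.532, 0.464]
wrist_force: [0.3, -0.1, -0.8]
finger_gap: 9.9
t 21.30 tcp [529.293 323.544  72.893] yaw_y -0.140 gap 9.9 F [ 0.271 -0.139 -0.815] q [ 0.549  0.342 -0.115  1.109 -0.     2.26 ]
shift in present axes [ 0.89  -0.457  0.313]
rotvec [ 0.002 -0.003 -0.004] shift in target axes [ 0.893 -0.453  0.311]
[529.293 323.544  72.893] [ 0.536  0.463 -0.532  0.464] 9.935761143297512 21.3
```

View pics/w23.png

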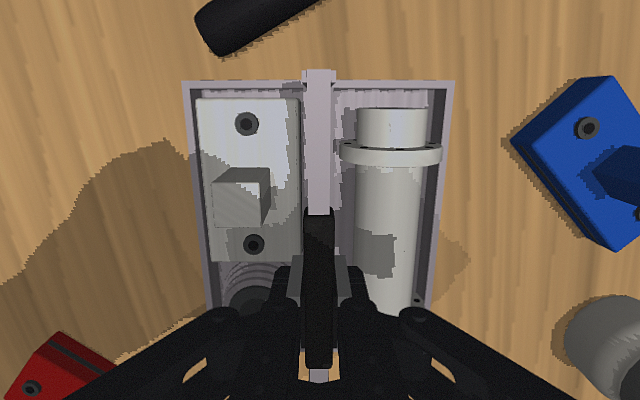

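```bash
python3 -m jog '[{"x":-12,"y":0,"z":0,"rx":0,"ry":0,"rz":0},{"x":-18,"y":0,"z":0,"rx":0,"ry":0,"rz":0},{"x":-20,"y":0,"z":0,"rx":0,"ry":0,"rz":0},{"x":-12,"y":0,"z":0,"rx":0,"ry":0,"rz":0},{"x":0,"y":0,"z":0,"rx":0,"ry":0,"rz":0},{"x":0,"y":0,"z":0,"rx":0,"ry":0,"rz":0}]'
python3 -c "
from h import *
go(np.array([528.8,323.3,230]),YB);wpic('w24')
cv2.imwrite('pics/s24.png',manip.read_camera('side'));crop(cv2.imread('pics/s24.png'),195,150,395,300,4,'s24c.png')
print('spray',at('top',(363,131),170))"
```

```text
t: 21.95
ee_pos: [524.9, 321.1, 131.9]
tcp_rot: [-0.531, -0.464, 0.537, -0.463]
wrist_force: [0.3, -0.3, -8.1]
finger_gap: 10.0
t 21.95 tcp [524.942 321.128 131.855] yaw_y -0.140 gap 10.0 F [ 0.302 -0.29  -8.065] q [ 0.549  0.32  -0.014  1.247  0.     2.26 ]
shift in present axes [-98.183   2.8    -2.102]
rotvec [0.002 0.006 0.007] shift in target axes [-98.145   3.512  -2.697]
[524.942 321.128 131.855] [-0.531 -0.464  0.537 -0.463] 10.035578086972775 21.95
spray [ 767.677 -167.621  170.   ]
```

View pics/w24.png

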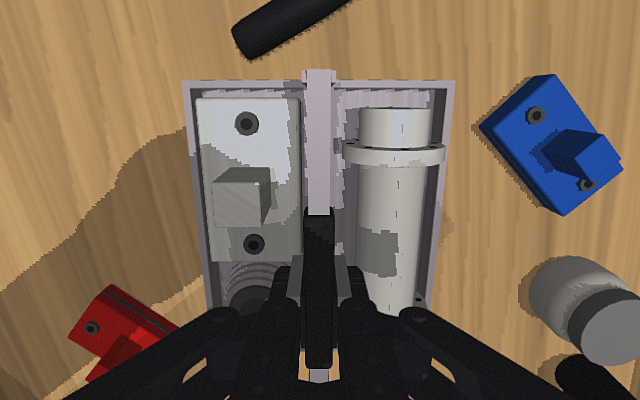

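View pics/s24c.png

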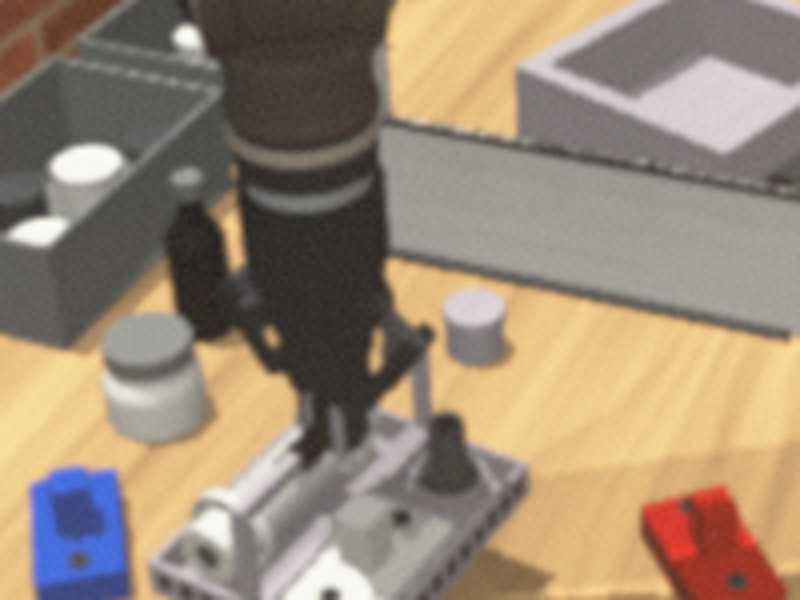

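```bash
python3 -m jog '[{"x":-15,"y":2,"z":-2,"rx":0,"ry":0.006,"rz":0.007},{"x":-25,"y":0,"z":0,"rx":0,"ry":0,"rz":0},{"x":-28,"y":0,"z":0,"rx":0,"ry":0,"rz":0},{"x":-28,"y":0,"z":0,"rx":0,"ry":0,"rz":0},{"x":-15,"y":0,"z":0,"rx":0,"ry":0,"rz":0},{"x":0,"y":0,"z":0,"rx":0,"ry":0,"rz":0},{"x":0,"y":0,"z":0,"rx":0,"ry":0,"rz":0}]'
python3 -c "
from h import *
go(np.array([490,-269,235]),YB)"
```

```text
t: 22.75
ee_pos: [526.3, 322.4, 246.1]
tcp_rot: [-0.532, -0.464, 0.535, -0.463]
wrist_force: [0.3, -0.3, -8.1]
finger_gap: 9.9
t 22.75 tcp [526.252 322.383 246.088] yaw_y -0.140 gap 9.9 F [ 0.267 -0.295 -8.097] q [0.549 0.311 0.224 1.488 0.    2.261]
shift in present axes [ 12.325  46.851 590.614]
rotvec [0.002 0.002 0.003] shift in target axes [ 11.088  47.807 590.562]
```

```bash
python3 -m jog '[{"x":0,"y":1,"z":12,"rx":0,"ry":0,"rz":0},{"x":0,"y":2,"z":22,"rx":0,"ry":0,"rz":0},{"x":0,"y":3,"z":30,"rx":0,"ry":0,"rz":0},{"x":0,"y":3,"z":30,"rx":0,"ry":0,"rz":0},{"x":0,"y":3,"z":30,"rx":0,"ry":0,"rz":0},{"x":0,"y":2,"z":30,"rx":0,"ry":0,"rz":0},{"x":0,"y":2,"z":22,"rx":0,"ry":0,"rz":0},{"x":0,"y":1,"z":12,"rx":0,"ry":0,"rz":0}]'
python3 -c "
from h import *
go(np.array([490,-269,235]),YB)"
```

```text
t: 23.55
ee_pos: [510.8, 122.2, 236.2]
tcp_rot: [-0.526, -0.466, 0.541, -0.463]
wrist_force: [-0.8, 0.7, -7.9]
finger_gap: 10.1
t 23.55 tcp [510.765 122.212 236.175] yaw_y -0.138 gap 10.1 F [-0.768  0.689 -7.866] q [ 0.238  0.144 -0.009  1.439 -0.006  1.947]
shift in present axes [  5.675  33.109 390.321]
rotvec [0.005 0.013 0.017] shift in target axes [  1.175  34.81  390.213]
```

```bash
python3 -m jog '[{"x":-6,"y":1,"z":12,"rx":0,"ry":0.013,"rz":0.015},{"x":-4,"y":2,"z":22,"rx":0,"ry":0,"rz":0},{"x":-2,"y":3,"z":30,"rx":0,"ry":0,"rz":0},{"x":-2,"y":3,"z":30,"rx":0,"ry":0,"rz":0},{"x":-2,"y":3,"z":30,"rx":0,"ry":0,"rz":0},{"x":-2,"y":2,"z":30,"rx":0,"ry":0,"rz":0},{"x":-2,"y":2,"z":22,"rx":0,"ry":0,"rz":0},{"x":0,"y":1,"z":12,"rx":0,"ry":0,"rz":0}]'
python3 -c "
from h import *
go(np.array([490,-269,235]),YB);wpic('w25')"
```

```text
t: 24.35
ee_pos: [499.5, -73.6, 256.3]
tcp_rot: [0.534, 0.466, -0.531, 0.465]
wrist_force: [-0.5, -0.0, -7.1]
finger_gap: 9.7
t 24.35 tcp [499.483 -73.563 256.338] yaw_y -0.133 gap 9.7 F [-0.544 -0.009 -7.112] q [-0.148  0.087 -0.028  1.453  0.004  1.555]
shift in present axes [ 20.644  16.389 195.054]
rotvec [ 0.009 -0.004 -0.002] shift in target axes [ 21.338  18.271 194.812]
[499.483 -73.563 256.338] [ 0.534  0.466 -0.531  0.465] 9.737121388249255 24.35
```

View pics/w25.png

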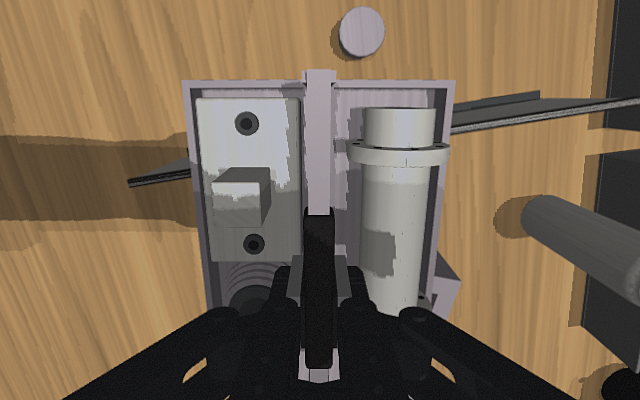

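```bash
python3 -m jog '[{"x":0,"y":1,"z":12,"rx":0.009,"ry":-0.004,"rz":0},{"x":0,"y":2,"z":22,"rx":0,"ry":0,"rz":0},{"x":0,"y":3,"z":30,"rx":0,"ry":0,"rz":0},{"x":0,"y":3,"z":30,"rx":0,"ry":0,"rz":0},{"x":0,"y":2,"z":30,"rx":0,"ry":0,"rz":0},{"x":0,"y":2,"z":30,"rx":0,"ry":0,"rz":0},{"x":0,"y":2,"z":20,"rx":0,"ry":0,"rz":0},{"x":0,"y":1,"z":8,"rx":0,"ry":0,"rz":0}]'
python3 -m jog '[{"x":0,"y":0,"z":0,"rx":0.04,"ry":0,"rz":0},{"x":0,"y":0,"z":0,"rx":0.06,"ry":0,"rz":0},{"x":0,"y":0,"z":0,"rx":0.06,"ry":0,"rz":0},{"x":0,"y":0,"z":0,"rx":0.04,"ry":0,"rz":0},{"x":0,"y":0,"z":0,"rx":0,"ry":0,"rz":0},{"x":0,"y":0,"z":0,"rx":0,"ry":0,"rz":0}]'
python3 -c "
from h import *
go(np.array([491,-267,235]),-.345);wpic('w26')
for n in ['top','side']: cv2.imwrite('pics/%s26.png'%n,manip.read_camera(n))
crop(cv2.imread('pics/top26.png'),325,150,465,280,5,'t26c.png')
crop(cv2.imread('pics/side26.png'),290,70,440,210,5,'s26c.png')"
```

```text
t: 25.2
ee_pos: [490.1, -261.9, 255.3]
tcp_rot: [0.533, 0.464, -0.532, 0.466]
wrist_force: [0.4, 0.3, -8.4]
finger_gap: 9.7
t: 25.8
ee_pos: [490.7, -260.0, 253.8]
tcp_rot: [0.578, 0.409, -0.576, 0.408]
wrist_force: [1.0, 1.2, -7.2]
finger_gap: 10.0
t 25.80 tcp [ 490.729 -259.974  253.809] yaw_y -0.339 gap 10.0 F [ 0.995  1.208 -7.184] q [-0.488  0.185  0.08   1.465  0.002  1.421]
shift in present axes [18.798  2.576  6.575]
rotvec [ 0.006 -0.002 -0.001] shift in target axes [18.809  2.631  6.521]
[ 490.729 -259.974  253.809] [ 0.578  0.409 -0.576  0.408] 10.027264783872202 25.8
```

View pics/w26.png

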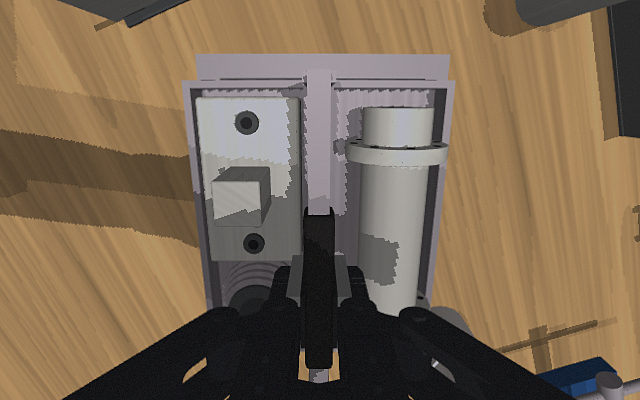

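View pics/t26c.png

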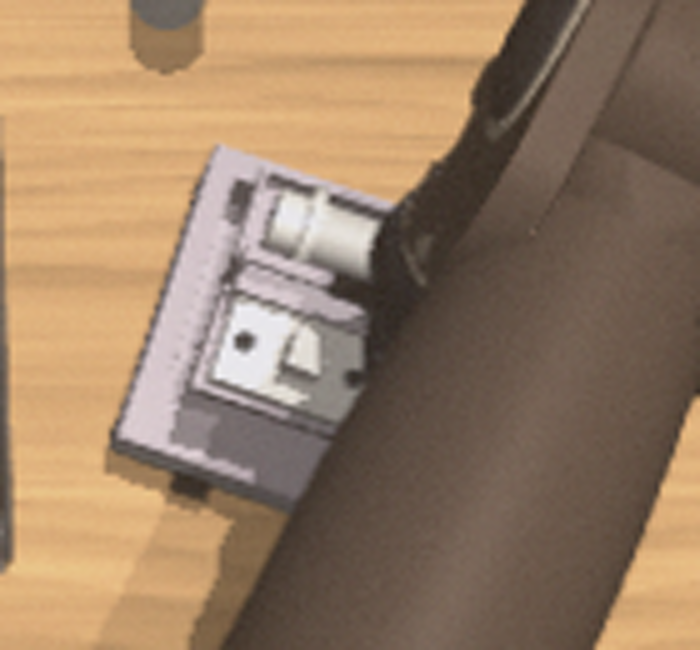

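View pics/s26c.png

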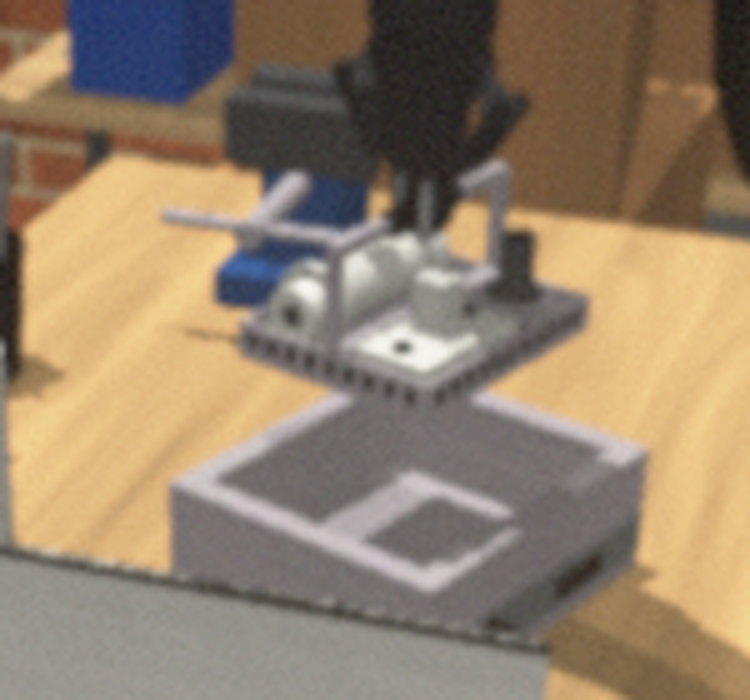

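```bash
python3 -c "
from h import *
crop(cv2.imread('pics/w26.png'),170,30,480,130,2.5,'w26c.png')
c=obs('w26'); a,b=at('wrist',(196,54),90,c),at('wrist',(449,54.5),90,c)
print(a,b,np.linalg.norm(a-b),np.arctan2((b-a)[1],(b-a)[0]))
x=(b-a)/np.linalg.norm(b-a); y=np.array([-x[1],x[0],0]); print('centre',(a+b)/2-121*y)
"
```

```text
[ 432.536 -121.471   90.   ] [ 629.123 -191.122   90.   ] 208.56076877928626 -0.34050289740203393
centre [ 490.42  -270.349   90.   ]
```

View pics/w26c.png

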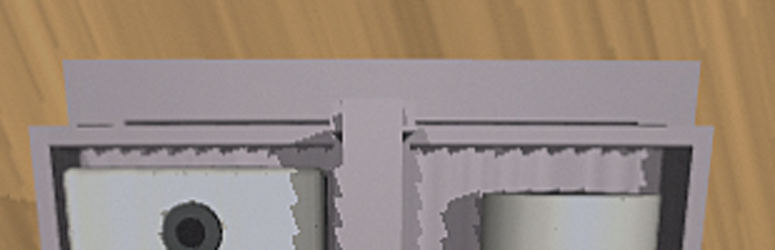

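```bash
python3 -m jog '[{"x":6,"y":3,"z":9,"rx":0.005,"ry":0,"rz":0},{"x":15,"y":0,"z":0,"rx":0,"ry":0,"rz":0},{"x":15,"y":0,"z":0,"rx":0,"ry":0,"rz":0},{"x":5,"y":0,"z":0,"rx":0,"ry":0,"rz":0},{"x":0,"y":0,"z":0,"rx":0,"ry":0,"rz":0},{"x":0,"y":0,"z":0,"rx":0,"ry":0,"rz":0}]'
python3 -c "
from h import *
go(np.array([490.5,-269.5,184]),-.343)"
```

```text
t: 26.55
ee_pos: [490.6, -272.7, 210.8]
tcp_rot: [0.579, 0.406, -0.578, 0.407]
wrist_force: [-0.0, 0.1, -7.1]
finger_gap: 9.8
t 26.55 tcp [ 490.623 -272.654  210.833] yaw_y -0.345 gap 9.8 F [-0.004  0.064 -7.067] q [-0.508  0.194 -0.004  1.371  0.001  1.408]
shift in present axes [26.831 -1.232 -2.919]
rotvec [-0.002 -0.    -0.002] shift in target axes [26.833 -1.177 -2.928]
```

```bash
python3 -m jog '[{"x":6,"y":-1,"z":-3,"rx":0,"ry":0,"rz":0},{"x":9,"y":0,"z":0,"rx":0,"ry":0,"rz":0},{"x":5,"y":0,"z":0,"rx":0,"ry":0,"rz":0},{"x":0,"y":0,"z":0,"rx":0,"ry":0,"rz":0},{"x":0,"y":0,"z":0,"rx":0,"ry":0,"rz":0}]'
python3 -c "
from h import *
go(np.array([490.5,-269.5,184]),-.343)"
```

```text
t: 27.05
ee_pos: [491.3, -269.6, 190.4]
tcp_rot: [0.579, 0.406, -0.578, 0.408]
wrist_force: [-0.1, -0.1, -7.0]
finger_gap: 10.2
t 27.05 tcp [ 491.329 -269.553  190.428] yaw_y -0.345 gap 10.2 F [-0.063 -0.118 -7.031] q [-0.502  0.192 -0.05   1.324  0.001  1.413]
shift in present axes [ 6.425 -0.823  0.23 ]
rotvec [-0.002  0.    -0.004] shift in target axes [ 6.428 -0.798  0.229]
```

```bash
python3 -m jog '[{"x":5,"y":-0.8,"z":0,"rx":0,"ry":0,"rz":-0.003},{"x":0,"y":0,"z":0,"rx":0,"ry":0,"rz":0},{"x":0,"y":0,"z":0,"rx":0,"ry":0,"rz":0},{"x":0,"y":0,"z":0,"rx":0,"ry":0,"rz":0}]'
python3 -c "
from h import *
go(np.array([490.5,-269.5,184]),-.343);wpic('w27')
for n in ['top','side']: cv2.imwrite('pics/%s27.png'%n,manip.read_camera(n))
crop(cv2.imread('pics/side27.png'),290,90,440,210,5,'s27c.png');crop(cv2.imread('pics/top27.png'),325,150,465,280,5,'t27c.png')
go(np.array([490.5,-269.5,184]),-.343)"
```

```text
t: 27.45
ee_pos: [490.7, -269.3, 185.4]
tcp_rot: [0.579, 0.406, -0.578, 0.407]
wrist_force: [0.4, 0.3, -7.7]
finger_gap: 9.8
t 27.45 tcp [ 490.739 -269.335  185.449] yaw_y -0.344 gap 9.8 F [ 0.415  0.305 -7.744] q [-0.502  0.194 -0.059  1.316  0.     1.413]
shift in present axes [ 1.449 -0.171  0.235]
rotvec [-0.001  0.    -0.001] shift in target axes [ 1.449 -0.17   0.236]
[ 490.739 -269.335  185.449] [ 0.579  0.406 -0.578  0.407] 9.757705789250773 27.45
t 27.60 tcp [ 490.778 -269.397  185.543] yaw_y -0.344 gap 10.0 F [ 0.42  -0.469 -7.617] q [-0.502  0.194 -0.059  1.316 -0.     1.413]
shift in present axes [ 1.543 -0.229  0.19 ]
rotvec [-0.001  0.    -0.002] shift in target axes [ 1.543 -0.227  0.191]
```

View pics/w27.png

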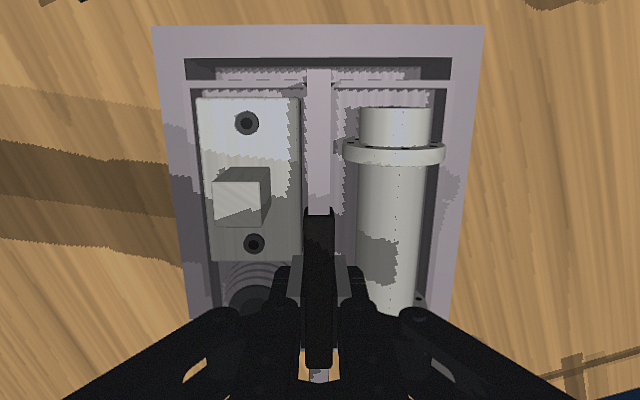

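View pics/s27c.png

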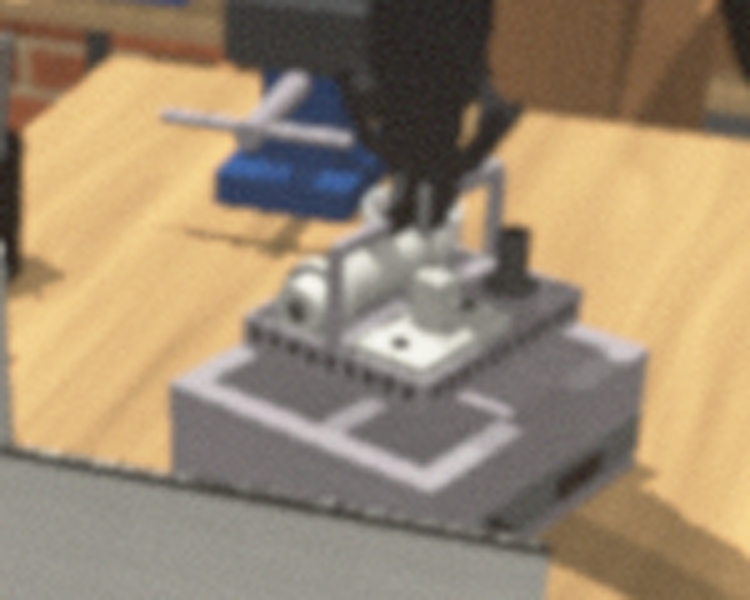

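View pics/t27c.png

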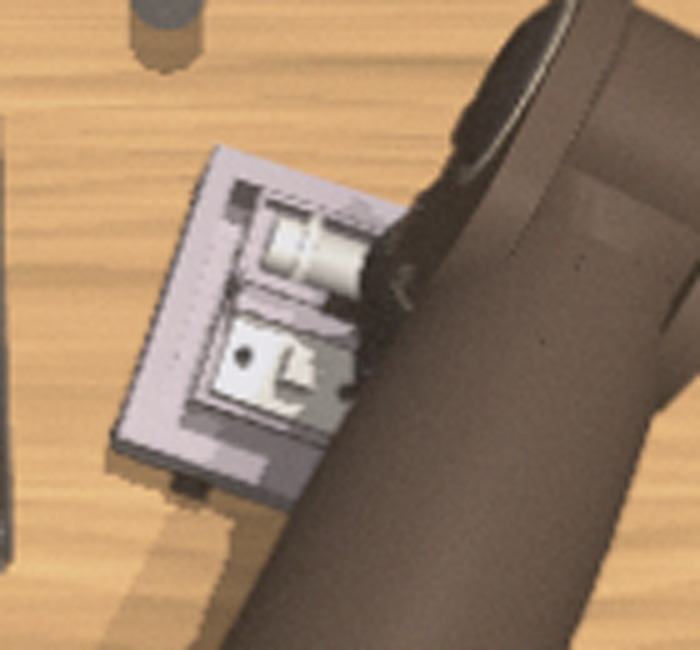

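```bash
python3 -c "
from h import *
c=obs('w27')
def cen(p,q,z,half):
    a,b=at('wrist',p,z,c),at('wrist',q,z,c); x=(b-a)/np.linalg.norm(b-a); y=np.array([-x[1],x[0],0])
    print(np.linalg.norm(a-b),np.arctan2(x[1],x[0]),(a+b)/2-half*y)
cen((152,26.5),(484.5,25.5),90,121)
cen((185,58),(451,58),90,102)
cen((182.5,81),(455,81),112.6+24,86)
o=manip.get_obs(); print(o['qvel'],o['torque'])
"
```

```text
208.90358941473772 -0.34147898070865385 [ 490.521 -270.406   90.   ]
170.8552477242409 -0.34440501814155433 [ 490.064 -270.151   90.   ]
143.41661673677106 -0.34449392179794047 [ 490.395 -270.198  136.6  ]
[ 0.    -0.001 -0.001  0.     0.     0.002] [0.058 0.004 0.044]
```

```bash
python3 -c "
from rig import manip
print(manip.close_job())"
```

```text
the job is handed in; nothing more can be done
None
```

I packed the sprocket cluster and the aluminium clamp head upright in the empty bay and lifted the loaded basket over the splash guard. The job is handed in with the basket held over the washer's mouth. It took about 28 s of the 72 s allowed.

My last checks from the wrist camera and arm readings showed:
- **Centring:** the basket's centre (490.4, −270.2) was within about 1 mm of the mouth's centre (490.1 to 490.5, −270.2 to −270.4).
- **Square and level:** the basket was turned −0.344 rad against −0.341 to −0.344 for the washer, and the tool was level within about 0.002 rad.
- **Height:** the underside was about 22 mm above the rim. I worked this out from the tool height at the grasp rather than seeing it directly.
- **Hold:** the arm was still, with the fingers closed on the handle at a set grip of 100 N. The wrist carried a steady 7.6 N, as expected for the loaded basket.
- **Contents:** the clamp head sat flat in the near bay and the hub lay in the far bay, rolled a few mm. The sprocket was mostly hidden behind the fingers in the wrist view, but stood upright in the side picture.

The washer's far end was hidden in the last views, so its pose rests on its near edges and on my first top view. Calibration explains small disagreements: the top camera put things 1 to 3 mm lower in y than the wrist camera. A first triangulation gave the rim 86 to 87 mm instead of 90. I saw no bystander moved and no touch on the guard, but I did not re-measure either.

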